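# Hang the pacifier caddy on the pull-out hook

## Task

Pull the brass hook under the shelf of the wooden stand all the way out to its stop, then hang the white caddy on it by the middle of its rattan handle, with the turquoise pacifier still in it, so that it hangs free and level to dry. Leave the jar, the sterilizer, the spare pacifier and the ring dish where they stand.

Things in the scene. Friction and masses are not known exactly. Their poses are not given: they have to be found in the camera images.
- stand: Fixed open-frame valet stand of light wood, left or right of the tray. Origin: centre under it on the dresser; x points from the hook's tip back into the stand (roughly away from the robot), y along the shelf, z up. Base board x -90 to 110, y +-115, 12 thick. Posts 18 square at x 90, y +-100. Cross bar x 82 to 98, z 189 to 211, with a sleeve (x 60 to 110, diameter 26) for the hook at y 0, z 200.
- shelf_edge (a point): Middle of the lower front edge of the stand's shelf, at stand (20, 0, 280). The shelf is x 20 to 120, y +-115, z 280 to 296 in the stand's frame, with a pot plant and books on it, up to z 405 (x over 40). It overhangs the hook, so the tool must come in tilted, its body leaning back to the open side (-x). Axes as the stand's.
- hook (a joint): How far the hook is drawn out along the stand's -x, in m: 0 fully in, 0.040 at its stop; starts between 0 and 0.010. A light spring (30 N/m) pulls it in, but friction (4 N) is greater, so it stays where it is left. Pulling takes about 4 to 6 N.
- hook_pin (a point): Place to pinch the hook, a flat brass strap 14 wide (y) and 6 thick: on its upturned end (an upright strap 6 along x, 14 along y), 18 above the strap's level axis (z 200 in the stand's frame); the end's top is 31 above that axis. Moves with the hook: fully in at stand (0, 0, 218), 20 in front of the shelf's edge; at the stop at stand (-40, 0, 218). Axes as the stand's.
- hook_seat (a point): Where the axis of the caddy's handle bar comes to rest: 22 behind the middle of the upturned end, where the strap dips in a V (sides sloping 40 degrees, its lowest underside 16 below the strap's level axis). Moves with the hook; fully out it is at stand (-18, 0, 198). Axes as the stand's.
- tray: Fixed white plastic tray 210 (x) by 300 (y), floor 6 thick, rattan rim 24 high at its edges. Origin: centre of its underside on the dresser. Place and yaw vary.
- caddy: Loose white open-topped caddy with turquoise slats, 70 (x) by 110 (y), walls 45 high and 3 thick, about 0.15 kg, standing on the tray. Origin: centre of its underside; z up. A rigid rattan bail handle, round bar of diameter 9, rises at y +-52 and runs straight along y at the top, its axis 115.5 above the origin. Symmetrical: either way round is as good.
- caddy_bar (a point): Middle of the caddy handle's top bar, on the bar's axis, 115.5 above the caddy's origin; axes as the caddy's (the bar runs along y, 104 long between the uprights' axes).
- pacifier: Loose turquoise pacifier, shield 42 in diameter, 30 high, 20 g, lying in the caddy. Origin: centre of the shield's underside.
- spare: Loose clear spare pacifier of the same size, on the tray. Leave it alone. Origin: centre of the shield's underside.
- jar: Loose glass jar with wooden lid, diameter 78, 135 high, on the tray beside the caddy; leave it alone. Origin: centre of its underside.
- sterilizer: Loose white UV sterilizer box 90 (x) by 150 (y) by 70 high with its button on top; leave it alone. Origin: centre of its underside.
- dish: Loose steel ring dish, diameter 84, rim 18 high, with a cone 42 high in its middle, on the stand's base board under the hook; leave it alone. Origin: centre of its underside.

How it is judged:
On the way:
1. the hook is drawn out to its stop (value of joint hook above 0.036 m), for 0.2 s.
At the end, for the whole second after the job is handed in: The hook is within 5 mm of its stop; the middle of the caddy's handle lies in the hook's dip (within 15 mm fore and aft, 20 mm sideways, 12 mm up or 8 mm down); the caddy hangs free and still, within 0.3 rad of upright, the turquoise pacifier inside it (value of joint hook above 0.035 m and x of caddy_bar in the frame of hook_seat between -0.015 and 0.015 m and y of caddy_bar in the frame of hook_seat between -0.02 and 0.02 m and z of caddy_bar in the frame of hook_seat between -0.008 and 0.012 m and contact force between caddy and stand above 0.5 N and height (world z) of caddy above 0.06 m and angle between caddy's own z axis and vertical below 0.3 rad and linear speed of caddy below 0.04 m/s and angular speed of caddy below 0.5 rad/s and x of pacifier in the frame of caddy between -0.034 and 0.034 m and y of pacifier in the frame of caddy between -0.054 and 0.054 m and z of pacifier in the frame of caddy between -0.002 and 0.04 m); the robot touches nothing.
It fails at once if the jar is shifted more than 20 mm or tipped (distance of jar from where it was at the start of the episode above 0.02 m or angle between jar's own z axis and vertical above 0.35 rad).
It fails at once if the sterilizer is shifted more than 20 mm or tipped (distance of sterilizer from where it was at the start of the episode above 0.02 m or angle between sterilizer's own z axis and vertical above 0.35 rad).
It fails at once if the spare pacifier is shifted more than 25 mm or tipped (distance of spare from where it was at the start of the episode above 0.025 m or angle between spare's own z axis and vertical above 0.35 rad).
It fails at once if the ring dish is shifted more than 20 mm or tipped (distance of dish from where it was at the start of the episode above 0.02 m or angle between dish's own z axis and vertical above 0.35 rad).
It fails at once if the turquoise pacifier falls out on to the tray, stand or dresser (height (world z) of pacifier below 0.09 m and horizontal distance between pacifier and caddy above 0.07 m).
It also fails if it takes over 70 s, if anything falls off the work surface, if the arm or the gripper's body presses on something with over 40 N, if the wrist force passes 120 N, or if a joint passes its speed limit or range.

## Robot

A 7-joint arm with a two-finger parallel gripper is mounted at the origin on the work surface. World frame = base frame: x ahead of the robot, y to its left, z up, the work surface at z = 0. Lengths are in m, angles in rad, forces in N, time in s.
With the tool pointing down it reaches from about 0.4 to 0.875 m from the base axis. Payload 6.5 kg.
Tool frame: the origin (TCP) lies midway between the tips of the shut fingers; the grasp point (between the pads) lies 19 mm behind it (arm.grasp_offset is the distance from the TCP to the grasp point, in m); z points along the fingers, x is the direction in which the jaws open and shut, and the axes are right-handed (so a half turn about z gives the same grasp; the last joint's range is limited). The gripper opens to 85 mm and grips with 20 to 120 N. Pads are 22 mm wide; open, the fingers measure 114 mm over their backs; the gripper's body (76 mm by 85 mm) begins 54 mm behind the grasp point. The pads swing forward as they close: fully open they stand 13 mm farther back than shut.
Start: joints at [-1.265, 0.536, -0.004, 1.538, 0.003, 1.067, -0.071], TCP at [0.236, 0.606, 0.231] pointing down, gripper open.
Joint ranges: [-2.7, 2.7], [-0.37, 2.16], [-1.27, 1.26], [0.24, 2.4], [-1.31, 4.45], [0.19, 1.91], [-2.76, 2.76]. Speed limits (rad/s): [2.39, 2.39, 3.14, 3.14, 3.14, 3.14, 3.14].

## Interface

Orientations are given as a unit quaternion [x, y, z, w].
In Python, from rig import telemetry, snapshot, camera_params, arm, finder gives the robot as it stands.
- The arm moves only by the shell command python3 -m pendant 'ROWS'. ROWS is JSON, one flat list of numbers, 7 for each row, row after row: the closure, from -1 (fully open) to 1 (shut), then the shift along the tool's x, y, z in units of 30 mm (1.0 is 30 mm), then the turn, a rotation vector about the tool's x, y, z in units of 6 degrees (1.0 is 6 degrees). A call has exactly 10 rows; each row is the pose to reach, as a shift and turn from the pose commanded when the call began, along the tool's axes at that moment; what a row does not reach only later rows make up. A row lasts 1/10 s, in which the tool goes at most 50 mm and 8.59 degrees, less where a joint would pass 70% of its speed; a pose out of reach is approached as far as the arm can. A call with a gripper value outside its range is refused whole. The fingers move at their own pace and stop on an object; the grip force is fixed at half the most. Time passes only in rows, so rows that repeat a pose let the fingers close, or fill a call up. It gives the time, the measured TCP pose, the force and the opening at its end, in the units of the state.
- telemetry.read_state(): the state, without advancing time (a new reading comes with each control period).
- snapshot(name): name is "scene" or "side" or "wrist"; returns the picture (384x512x3 uint8, red, green, blue); there is no depth.
- camera_params(name): a dict with "intrinsics" (3x3 intrinsics, pixels), "D" ([k1, k2, p1, p2, k3] as OpenCV has them; the pictures are not rectified), "R" (3x3) and "t" (3): a world point X has camera coordinates R X + t. Camera axes: x right, y down, z forward; pixel columns grow to the right and rows downward; lengths in m; the calibration is good to about 2 mm. A picture is of the moment at which its call begins: read the wrist's pose just before it. camera_params takes no time and is no camera call; for the wrist camera it gives the pose at the moment of the call.
- arm.sign_off(): hands the job in, once; it reports no verdict.
Trained networks look in the newest picture that a camera, given by its name, has taken for a name from the list of things; names that differ only in an ending like _2 or _b are one class to them, and where a whole thing is asked for, a point or a joint stands for the part that bears it (a point fixed in the world has none). Each returns a list of dicts, best first, with "conf" (0 to 1); they miss things now and then, are a little off and sometimes report something else, mostly with a low value. They report only what shows in the picture. A call takes as long as a camera call.
- finder.look_for(query, camera): "xy" ([column, row] in pixels, amid what is visible of it).
The state is a dict: "t": time; "joint_positions": joint angles; "joint_vel": joint speeds; "joint_torque": joint torques, N m; "tcp_pos": TCP position; "orientation": TCP orientation; "force": force on the tool from outside, world axes, zero at the start; "wrist_torque": the same for the moment, N m; "finger_gap": finger opening in m.
Only numpy, scipy, OpenCV 4.12 (cv2) and the standard library are available. Lean on these libraries where they do the work, as an engineer would, in place of code of your own. Each camera call takes 0.05 s, during which the arm holds its last target. There are 200 camera calls.

## Working session

There is one attempt and no reset: what is moved stays moved. The work goes in short steps, Python scripts to look and compute and a shell command to move; the robot and the scene stay as the last step left them, time stands still between calls to the robot, and variables do not carry over. Pictures are saved under pics/ and viewed, about 8 in all and at most 12, crops included, and the job is handed in when it is done.

```bash
ls; mkdir -p pics
python3 - <<'E'
from rig import telemetry, snapshot, camera_params, arm, finder
import cv2, numpy as np
print(telemetry.read_state(), arm.grasp_offset)
ims=[]
for c in ("scene","side"):
    im=snapshot(c); ims.append(im)
    p=camera_params(c); print(c,np.round(p["R"],3).tolist(),np.round(p["t"],3).tolist(),np.round(p["intrinsics"],1).tolist(),p["D"])
    for q in ("stand","hook","hook_pin","hook_seat","shelf_edge","tray","caddy","caddy_bar","pacifier","spare","jar","sterilizer","dish"):
        r=finder.look_for(q,c); print(q,[(np.round(d["xy"]).tolist(),round(d["conf"],2)) for d in r[:2]])
    cv2.imwrite(f"pics/{c}0.png",cv2.resize(im[:,:,::-1],(800,600)))
E
```

```text
pics
{'t': 0.0, 'joint_positions': array([-1.26523385,  0.53716849, -0.00443079,  1.53886558,  0.00260982,
        1.06730338, -0.07119768]), 'joint_vel': array([ 5.66850416e-04, -1.31052628e-03, -9.27987919e-04,  6.23592406e-04,
        1.24606633e-04,  7.40963281e-05,  2.98774437e-04]), 'joint_torque': array([ 1.80661814e-04, -5.83401418e+01,  1.04856391e+00, -2.59101570e+01,
        1.23405128e-02,  9.39832244e-03, -2.74057436e-05]), 'tcp_pos': array([0.23591307, 0.60500082, 0.23041461]), 'orientation': array([ 8.25587585e-01,  5.64273323e-01, -6.76021280e-04,  5.46941029e-04]), 'force': array([-0.11076201, -1.13364823,  0.87329707]), 'wrist_torque': array([-0.05679613, -0.07369694, -0.03100859]), 'finger_gap': 0.08507038477299561} 0.0187
scene [[-0.852, 0.523, 0.008], [0.418, 0.69, -0.591], [-0.314, -0.5, -0.807]] [0.569, -0.185, 1.463] [[476.2, 0.0, 258.9], [0.0, 476.2, 197.1], [0.0, 0.0, 1.0]] [0.00502801 0.         0.         0.         0.        ]
stand [([224.0, 152.0], 0.84)]
hook []
hook_pin [([224.0, 151.0], 0.32)]
hook_seat []
shelf_edge [([225.0, 147.0], 0.96)]
tray [([
[... 358 characters left out ...]
 -0.584, -0.703]] [0.523, 0.375, 0.83] [[494.8, 0.0, 250.5], [0.0, 494.8, 196.4], [0.0, 0.0, 1.0]] [-0.19816222  0.          0.          0.          0.        ]
stand [([284.0, 159.0], 0.63)]
hook [([302.0, 130.0], 0.67)]
hook_pin [([189.0, 338.0], 0.7)]
hook_seat [([299.0, 132.0], 0.67)]
shelf_edge [([288.0, 163.0], 0.79), ([188.0, 210.0], 0.25)]
tray [([215.0, 314.0], 0.72)]
caddy [([191.0, 343.0], 0.73)]
caddy_bar [([190.0, 340.0], 0.64), ([288.0, 161.0], 0.23)]
pacifier [([178.0, 354.0], 0.68), ([284.0, 160.0], 0.32)]
spare [([300.0, 131.0], 0.65), ([237.0, 333.0], 0.61)]
jar [([226.0, 269.0], 0.6)]
sterilizer [([188.0, 210.0], 0.66)]
dish [([316.0, 191.0], 0.82), ([303.0, 133.0], 0.35)]
```

View pics/scene0.png

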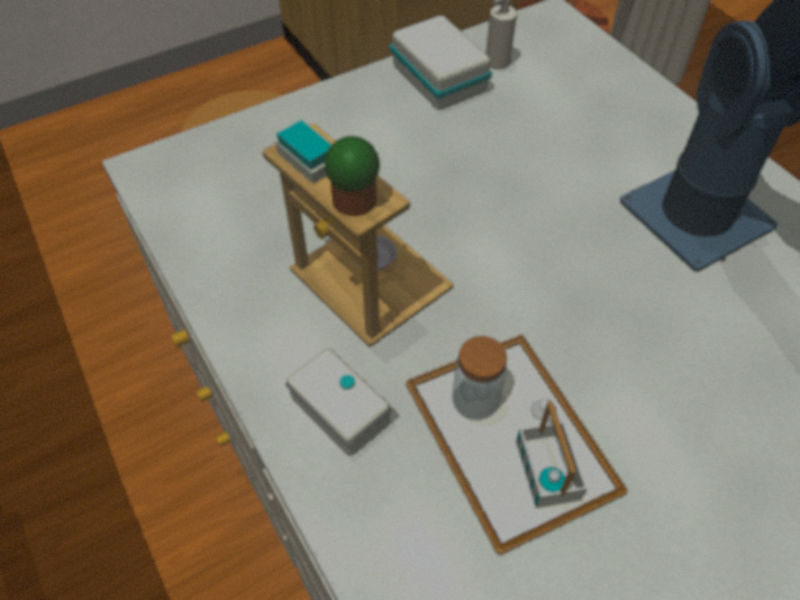

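View pics/side0.png

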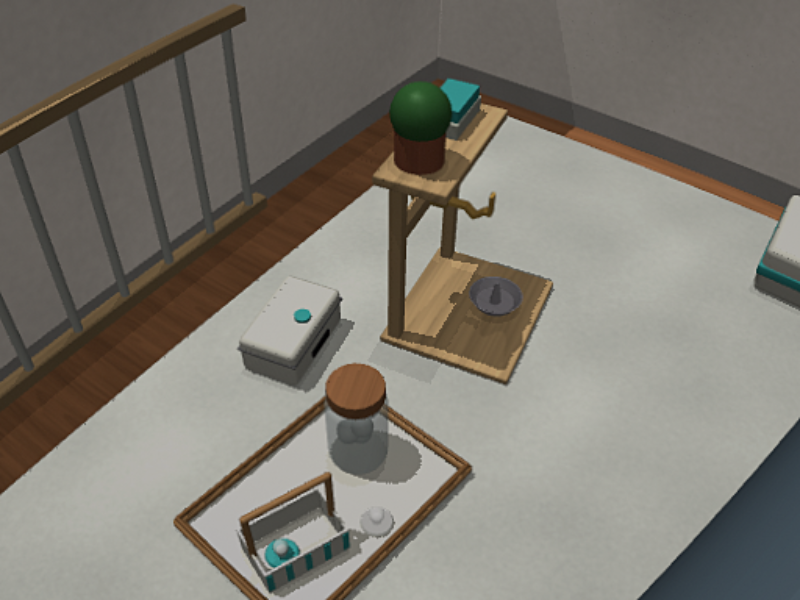

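The scene shows the tray at lower right with jar (483,355) and caddy bar (551,405)-(575,487). The stand is upper left. In the side picture the hook tip is at (492,200), the shelf's near corner at (437,197), the caddy bar runs (242,522)-(332,477), and the spare is at (376,520), all in 800x600 pixels.

```bash
cat > h.py <<'E'
from rig import telemetry, snapshot, camera_params, arm, finder
import cv2, numpy as np
from scipy.optimize import least_squares
from scipy.spatial.transform import Rotation as Ro
def proj(P,p):
    return cv2.projectPoints(np.atleast_2d(P).astype(float),cv2.Rodrigues(np.array(p["R"]))[0],np.array(p["t"],float),np.array(p["intrinsics"]),np.array(p["D"],float))[0][:,0]
def ray(uv,p):
    n=cv2.undistortPoints(np.array([[uv]],float),np.array(p["intrinsics"]),np.array(p["D"],float))[0,0]
    R=np.array(p["R"]); return -R.T@p["t"], R.T@np.r_[n,1]
def at_z(uv,p,z):
    o,d=ray(uv,p); return o+d*(z-o[2])/d[2]
def tri(obs):
    A=[];b=[]
    for uv,p in obs:
        o,d=ray(uv,p); d/=np.linalg.norm(d); M=np.eye(3)-np.outer(d,d); A.append(M); b.append(M@o)
    return np.linalg.lstsq(np.vstack(A),np.hstack(b),rcond=None)[0]
def fit(obs,x0,z):  # obs: (local mm, uv, cam)
    def place(q,l): return Ro.from_euler('z',q[2]).apply(np.array(l)/1e3)+[q[0],q[1],z]
    f=lambda q: np.hstack([proj(place(q,l),p)[0]-uv for l,uv,p in obs])
    s=least_squares(f,x0,loss='soft_l1'); return s.x,np.round(s.fun.reshape(-1,2),1)
E
cat > a.py <<'E'
from h import *
S=camera_params("scene");D=camera_params("side");k=.64
o=[((-90,115,12),(506,380),D),((110,115,12),(383,336),D),((-90,-115,12),(552,283),D),((20,115,280),(437,197),D),((120,115,280),(375,183),D),
((110,115,0),(371,342),S),((-90,115,12),(452,287),S),((110,-115,12),(291,268),S),((120,115,280),(362,230),S),((20,115,288),(408,205),S),((120,-115,296),(264,152),S)]
o=[(l,np.array(u)*k,c) for l,u,c in o]
g=at_z(np.array((506,380))*k,D,.012)
for y in(0,1.5,3,-1.5):
    q,r=fit(o,[g[0],g[1],y],0); print(q,abs(r).max())
    if abs(r).max()<6: print(r.tolist()); best=q
X=lambda l:Ro.from_euler('z',best[2]).apply(np.array(l)/1e3)+[best[0],best[1],0]
print("pin in",X((0,0,218)),"seat out",X((-18,0,198)))
print("tip proj at 0, 10, 40mm",[ (proj(X((-e,0,231)),D)[0]/k).round().tolist() for e in(0,10,40)])
for n,u,z in(("bar1",(244,521),.1215),("bar2",(331,478),.1215),("jarlid",(356,384),.141),("spare",(376,520),.012),("spot",(283,553),.03),("ster",(302,316),.076),("dish",(496,297),.03)): print(n,at_z(np.array(u)*k,D,z).round(4))
for n,u,z in(("bar1",(551,405),.1215),("bar2",(574,484),.1215),("jarlid",(483,355),.141),("spare",(543,408),.012),("ster",(347,382),.076)): print(n,at_z(np.array(u)*k,S,z).round(4))
print("tray",[at_z(np.array(u)*k,S,.024).round(3) for u in((410,384),(521,338),(625,489),(501,551))])
E
python3 a.py
```

```text
[ 0.61565881 -0.1905959   0.1713211 ] 8.0
[ 0.61565892 -0.1905959   0.17132239] 8.0
[ 0.61565877 -0.1905959   0.17132066] 8.0
[ 0.61565891 -0.1905959   0.17132234] 8.0Traceback (most recent call last):
  File "a.py", line 11, in <module>
    print("pin in",X((0,0,218)),"seat out",X((-18,0,198)))
                   ~^^^^^^^^^^^
  File "a.py", line 10, in <lambda>
    X=lambda l:Ro.from_euler('z',best[2]).apply(np.array(l)/1e3)+[best[0],best[1],0]
                                 ^^^^
NameError: name 'best' is not defined
```

```bash
sed -i 's/<6: print(r.tolist())/<9: print(r.tolist())/; s/in(0,1.5,3,-1.5)/in(0,)/' a.py; python3 a.py
```

```text
[ 0.61565881 -0.1905959   0.1713211 ] 8.0
[[0.7, 0.9], [-2.2, 0.1], [1.7, -0.7], [5.9, 6.7], [-1.9, 1.8], [-1.6, 3.9], [1.1, -2.4], [-1.9, -1.9], [-3.4, 8.0], [1.4, -0.3], [-2.3, -1.9]]
pin in [ 0.61565881 -0.1905959   0.218     ] seat out [ 0.59792232 -0.19366462  0.198     ]
tip proj at 0, 10, 40mm [[491.0, 194.0], [498.0, 196.0], [519.0, 202.0]]
bar1 [0.602  0.3264 0.1215]
bar2 [0.5613 0.2289 0.1215]
jarlid [0.61   0.1183 0.141 ]
spare [0.5277 0.1922 0.012 ]
spot [0.5825 0.2995 0.03  ]
ster [0.7797 0.0226 0.076 ]
dish [ 0.5983 -0.2153  0.03  ]
bar1 [0.5647 0.2331 0.1215]
bar2 [0.613  0.3443 0.1215]
jarlid [0.6081 0.1217 0.141 ]
spare [0.5261 0.1926 0.012 ]
ster [0.7863 0.0226 0.076 ]
tray [array([0.689, 0.05 , 0.024]), array([0.481, 0.071, 0.024]), array([0.511, 0.367, 0.024]), array([0.722, 0.346, 0.024])]
```

The stand fits at (0.616,-0.191) with yaw 0.17, and the hook tip projects where it is seen, so the hook is nearly fully in. The caddy bar's middle is about (0.584,0.281,0.1215) with the caddy's yaw about -0.4. Next I write a helper that works out the moves.

```bash
cat >> h.py <<'E'
GO=arm.grasp_offset
def Rt(yaw,tilt): # tool x along frame y, tool z leaning to frame +x by tilt(deg)
    y=yaw; x=np.array([-np.sin(y),np.cos(y),0]);yy=np.array([np.cos(y),np.sin(y),0])
    return Ro.from_matrix(np.c_[x,yy,[0,0,-1]])*Ro.from_rotvec([-np.radians(tilt),0,0])
def plan(gp,R,p0=None,R0=None):
    """gp grasp point world, R tool orientation -> row units from the present pose"""
    s=telemetry.read_state()
    p0=s["tcp_pos"] if p0 is None else p0; R0=Ro.from_quat(s["orientation"]) if R0 is None else R0
    tcp=np.array(gp)+R.apply([0,0,GO])
    d=R0.inv().apply(tcp-p0)/.03; r=np.degrees((R0.inv()*R).as_rotvec())/6
    print("tcp",tcp.round(3),"row",np.round(np.r_[d,r],3).tolist(), "dist %.3f"%np.linalg.norm(tcp-p0)); return tcp,R
ST=np.array([.6157,-.1906,.1713])
def SX(l,st=None): 
    q=ST if st is None else st
    return Ro.from_euler('z',q[2]).apply(np.array(l)/1e3)+[q[0],q[1],0]
E
python3 - <<'E'
from h import *
R=Rt(ST[2],50); R1=Rt(ST[2],20)
zt=R.apply([0,0,1])
a=plan(np.array([.45,.15,.36]),R1)
plan(SX((-4,0,218))-.11*zt,R,*a)
E
```

```text
tcp [0.456 0.151 0.342] row [-11.449, 12.34, -3.704, -3.25, 0.905, -5.133] dist 0.517
tcp [ 0.543 -0.203  0.277] row [-12.129, 0.03, 2.343, -5.0, 0.0, -0.0] dist 0.371
```

```bash
python3 -m pendant '[-1,-1.2,1.2,-1.5,-0.3,0.1,-0.5, -1,-3,3,-3.7,-0.8,0.2,-1.3, -1,-4.5,4.8,-3.7,-1.3,0.4,-2, -1,-6,6.5,-3.7,-1.8,0.5,-2.8, -1,-7.5,8,-3.7,-2.2,0.6,-3.5, -1,-9,9.6,-3.7,-2.7,0.7,-4.2, -1,-10,10.8,-3.7,-3,0.8,-4.7, -1,-11,11.8,-3.7,-3.25,0.9,-5, -1,-11.4,12.3,-3.7,-3.25,0.9,-5.13, -1,-11.4,12.3,-3.7,-3.25,0.9,-5.13]'
python3 - <<'E'
from h import *
R=Rt(ST[2],50)
zt=R.apply([0,0,1])
plan(SX((-4,0,218))-.11*zt,R)
E
```

```text
t: 2.4
tcp_pos: [0.4415, 0.1801, 0.3417]
orientation: [0.634, 0.753, 0.133, 0.112]
force: [0.5, 0.3, -0.3]
finger_gap: 0.0856
tcp [ 0.543 -0.203  0.277] row [-13.166, 0.334, 2.423, -4.991, -0.006, 0.001] dist 0.402
```

```bash
python3 -m pendant '[-1,-1.5,0,0,-0.5,0,0, -1,-3,0,0.5,-1.2,0,0, -1,-4.5,0,0.9,-2,0,0, -1,-6,0,1.2,-2.7,0,0, -1,-7.5,0,1.6,-3.4,0,0, -1,-9,0,2,-4,0,0, -1,-10.3,0,2.3,-4.5,0,0, -1,-11.4,0,2.3,-5,0,0, -1,-12.1,0,2.3,-5,0,0, -1,-12.1,0,2.3,-5,0,0]'
python3 - <<'E'
from h import *
s=telemetry.read_state(); print(s["joint_positions"].round(2),s["tcp_pos"].round(3))
ims=[]
for c in("wrist","side"):
    im=snapshot(c); ims.append(im)
    for q in("hook","hook_pin","shelf_edge","dish"):
        print(c,q,[(np.round(d["xy"],1).tolist(),round(d["conf"],2)) for d in finder.look_for(q,c)[:2]])
s=telemetry.read_state(); p=camera_params("wrist"); print(s["tcp_pos"].round(4),s["orientation"].round(3))
np.save("wp.npy",p,allow_pickle=True)
for e in(0,5,10): print("pred pin",e,proj(SX((-e,0,218)),p)[0].round(1),"top",proj(SX((-e,0,231)),p)[0].round(1))
print("cam in tool",Ro.from_quat(s["orientation"]).inv().apply(-np.array(p["R"]).T@p["t"]-s["tcp_pos"]).round(3))
out=np.hstack([cv2.resize(ims[0],(512,384)),ims[1][60:280,230:400].repeat(2,0).repeat(2,1)[:384,:288]])
cv2.imwrite("pics/w1.png",out[:,:,::-1])
E
```

```text
t: 3.4
tcp_pos: [0.5375, -0.0805, 0.3134]
orientation: [0.605, 0.695, 0.277, 0.272]
force: [-0.3, -0.5, 0.2]
finger_gap: 0.0853
[-1.17 -0.36  1.19  2.39  1.18  0.2   0.76] [ 0.538 -0.08   0.313]
wrist hook [([144.1, 165.9], 0.7)]
wrist hook_pin [([140.9, 161.6], 0.66)]
wrist shelf_edge [([179.0, 186.1], 0.95), ([437.2, 49.5], 0.68)]
wrist dish [([147.7, 28.9], 0.79), ([300.8, 148.3], 0.28)]
side hook [([303.1, 134.6], 0.7)]
side hook_pin [([301.0, 133.9], 0.62)]
side shelf_edge [([288.6, 160.0], 0.6)]
side dish [([318.5, 190.1], 0.71), ([189.3, 339.0], 0.54)]
[ 0.537  -0.0801  0.3134] [0.605 0.696 0.276 0.272]
pred pin 0 [132.2 164. ] top [128.6 175.9]
pred pin 5 [129.9 160.8] top [126.1 172.8]
pred pin 10 [127.6 157.6] top [123.7 169.6]
cam in tool [-0.    -0.069 -0.142]
```

View pics/w1.png

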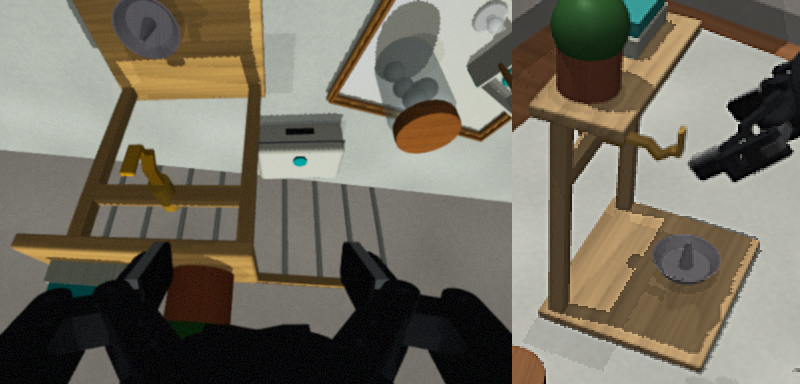

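The wrist view shows the hook's upturned end at (130,155) and the shelf edge along row 240. The side view shows the gripper ahead of the hook. The arm stopped short with joints 2, 3, 4 and 6 at their limits, because 50° of tilt this far back folds it too much. I'll back off to a smaller tilt and check how the joints recover.

Run:
```python
from h import *
plan([.52,-.08,.34],Rt(ST[2],10))
```

```text
tcp [ 0.523 -0.079  0.322] row [0.065, -0.122, -0.518, 5.909, 0.606, -0.224] dist 0.016
```

```bash
python3 -m pendant '[-1,0,0,-0.5,0.6,0.06,0, -1,0,0,-0.5,1.2,0.12,0, -1,0,0,-0.5,1.8,0.18,0, -1,0,0,-0.5,2.4,0.24,0, -1,0,0,-0.5,3,0.3,0, -1,0,0,-0.5,3.6,0.4,-0.1, -1,0,0,-0.5,4.4,0.5,-0.2, -1,0,0,-0.5,5.2,0.55,-0.2, -1,0,0,-0.5,5.9,0.6,-0.2, -1,0,0,-0.5,5.9,0.6,-0.2]'
python3 - <<'E'
from h import *
s=telemetry.read_state(); print(s["joint_positions"].round(3),s["tcp_pos"].round(3),s["orientation"].round(3))
E
```

```text
t: 4.9
tcp_pos: [0.5285, -0.0806, 0.3231]
orientation: [0.642, 0.762, 0.065, 0.057]
force: [-0.1, -0.0, 0.4]
finger_gap: 0.0853
[-0.894  0.276  1.197  1.912 -0.391  0.998  2.204] [ 0.528 -0.081  0.323] [0.642 0.762 0.065 0.057]
```

```bash
python3 -m pendant '[-1,0,0,0,0,0,0, -1,0,0,0,0,0,0, -1,0,0,0,0,0,0, -1,0,0,0,0,0,0, -1,0,0,0,0,0,0, -1,0,0,0,0,0,0, -1,0,0,0,0,0,0, -1,0,0,0,0,0,0, -1,0,0,0,0,0,0, -1,0,0,0,0,0,0]'
python3 - <<'E'
from h import *
s=telemetry.read_state(); print(s["joint_positions"].round(3),s["tcp_pos"].round(3),s["orientation"].round(3))
plan([.55,-.18,.34],Rt(ST[2],10))
E
```

```text
t: 5.9
tcp_pos: [0.5265, -0.0809, 0.3238]
orientation: [0.642, 0.761, 0.067, 0.056]
force: [0.5, -0.9, -0.5]
finger_gap: 0.0851
[-0.898  0.268  1.201  1.916 -0.389  0.997  2.203] [ 0.526 -0.081  0.324] [0.642 0.761 0.067 0.056]
tcp [ 0.553 -0.179  0.322] row [-3.39, 0.306, 0.129, 0.01, -0.0, -0.02] dist 0.102
```

The IK leaves the elbow where it drifts, so I need to manage that myself. I'll fit a kinematic model from the readings so far.

```bash
cat > fk.py <<'E'
import numpy as np, itertools
from scipy.optimize import least_squares
from scipy.spatial.transform import Rotation as Ro
data=[([-1.26523,.53717,-.00443,1.53887,.00261,1.0673,-.0712],[.23591,.605,.23041],[.82559,.56427,-.0007,.0005]),
([-1.17,-.36,1.19,2.39,1.18,.2,.76],[.537,-.0801,.3134],[.605,.696,.276,.272]),
([-.894,.276,1.197,1.912,-.391,.998,2.204],[.5285,-.0806,.3231],[.642,.762,.065,.057]),
([-.898,.268,1.201,1.916,-.389,.997,2.203],[.526,-.081,.324],[.642,.761,.067,.056])]
def fk(q,P,sg):
    d1,d3,d5,d7,a4,a5,a6,l2,l4,l6,b,c,a1=P
    R=Ro.identity();t=np.zeros(3)
    def rot(ax,an):
        nonlocal R; R=R*Ro.from_rotvec(np.array(ax)*an)
    def tr(v):
        nonlocal t; t=t+R.apply(v)
    Z=np.array([0,0,1.]);Y=np.array([0,1.,0])
    rot(Z,sg[0]*q[0]+b); tr([a1,l2,d1]); rot(Y,q[1]); rot(Z,sg[1]*q[2]); tr([a4,l4,d3]); rot(Y,q[3]); tr([a5,0,0]); rot(Z,sg[2]*q[4]); tr([0,l6,d5]); rot(Y,q[5]); tr([a6,0,0]); rot(Z,sg[3]*q[6]+c); tr([0,0,d7])
    return t,R
def res(P,sg,w=.01):
    r=[]
    for q,p,o in data:
        t,R=fk(q,P,sg); r+=list((t-p)/.003)+list((Ro.from_quat(o).inv()*R).as_rotvec()/.01)
    return np.r_[r,(P-P0)*np.array([1,1,1,1,10,10,10,10,10,10,0,0,10])*.5]
P0=np.array([.33,.4,.4,.28,0,0,0,0,0,0,0,0,0])
if __name__=="__main__":
    out=[]
    for sg in itertools.product((1,-1),repeat=4):
        for b in(0,np.pi/2,np.pi,-np.pi/2):
            for c in (0,np.pi/2,np.pi,-np.pi/2):
                x0=P0.copy();x0[10]=b;x0[11]=c
                if sg[0]==1 and b==0: x0[10]=2.46
                s=least_squares(res,x0,args=(sg,),max_nfev=60); out.append((s.cost,sg,s.x))
    out.sort(key=lambda a:a[0])
    for o in out[:5]: print(round(o[0],2),o[1],o[2].round(3).tolist())
    np.save("P.npy",np.r_[out[0][2],out[0][1]])
E
python3 fk.py
```

```text
0.16 (-1, -1, -1, -1) [0.335, 0.496, 0.442, 0.317, 0.005, -0.004, 0.001, -0.026, -0.02, -0.004, 6.292, 3.152, 0.002]
0.16 (-1, -1, -1, -1) [0.335, 0.496, 0.442, 0.317, 0.005, -0.004, 0.001, -0.026, -0.02, -0.004, 0.009, 3.152, 0.002]
0.16 (-1, -1, -1, -1) [0.335, 0.496, 0.442, 0.317, 0.005, -0.004, 0.001, -0.026, -0.02, -0.004, 0.009, -3.131, 0.002]
0.16 (-1, -1, -1, -1) [0.335, 0.496, 0.442, 0.317, 0.005, -0.004, 0.001, -0.026, -0.02, -0.004, 0.009, -3.131, 0.002]
0.16 (-1, -1, -1, -1) [0.335, 0.496, 0.442, 0.317, 0.005, -0.004, 0.001, -0.026, -0.02, -0.004, 0.009, 3.152, 0.002]
```

The model fits well, with all four readings within the noise. I'll use it to find good configurations for the key poses and to simulate the controller's drift.

```bash
cat > ik.py <<'E'
from fk import fk
import numpy as np
from scipy.optimize import least_squares
from scipy.spatial.transform import Rotation as Ro
_=np.load("P.npy"); P=_[:13]; sg=_[13:]
LO=np.array([-2.7,-.37,-1.27,.24,-1.31,.19,-2.76]);HI=np.array([2.7,2.16,1.26,2.4,4.45,1.91,2.76]);MID=(LO+HI)/2;HW=(HI-LO)/2
def err(q,t,R):
    a,B=fk(q,P,sg); return np.r_[t-a,(R*B.inv()).as_rotvec()]
def jac(q):
    a,B=fk(q,P,sg); J=np.zeros((6,7))
    for i in range(7):
        d=np.zeros(7);d[i]=1e-5; a2,B2=fk(q+d,P,sg); J[:3,i]=(a2-a)/1e-5; J[3:,i]=(B2*B.inv()).as_rotvec()/1e-5
    return J
def follow(q,wps,n=20):
    """min-norm differential IK along straight wps [(t,R)], clamped at limits; prints joints at each"""
    q=np.array(q,float)
    for t,R in wps:
        a,B=fk(q,P,sg); dr=(R*B.inv()).as_rotvec()
        for k in range(1,n+1):
            tt=a+(t-a)*k/n; RR=Ro.from_rotvec(dr*k/n)*B
            for _ in range(4):
                e=err(q,tt,RR); J=jac(q); free=np.ones(7,bool)
                for _ in range(4):
                    dq=np.zeros(7); dq[free]=J[:,free].T@np.linalg.solve(J[:,free]@J[:,free].T+1e-5*np.eye(6),e)
                    bad=free&((q+dq<LO+.01)|(q+dq>HI-.01))
                    if not bad.any(): break
                    free&=~bad
                q=np.clip(q+dq,LO+.01,HI-.01)
        e=err(q,t,R); print("   q",q.round(2).tolist(),"err mm %.1f rad %.3f"%(1e3*np.linalg.norm(e[:3]),np.linalg.norm(e[3:])))
    return q
def best(t,R,seeds=60):
    rng=np.random.default_rng(0); bst=None
    for i in range(seeds):
        q0=rng.uniform(LO,HI)
        s=least_squares(lambda q:np.r_[err(q,t,R)*300,.3*((q-MID)/HW)],q0,bounds=(LO,HI),max_nfev=80)
        e=err(s.x,t,R)
        if np.linalg.norm(e)<.02:
            m=(np.minimum(s.x-LO,HI-s.x)).min()
            if bst is None or m>bst[0]: bst=(m,s.x)
    return bst
E
cat > b.py <<'E'
from h import *; from ik import *
def tg(g,R): return np.array(g)+R.apply([0,0,GO]),R
q0=[-1.26523,.53717,-.00443,1.53887,.00261,1.0673,-.0712]
R1=Rt(ST[2],20);R2=Rt(ST[2],50); 
print("replay"); follow(q0,[tg([.45,.15,.36],R1),tg(SX((-4,0,218))-.11*R2.apply([0,0,1]),R2)])
CB=np.array([.584,.281,.1215]); cy=-.40
for a in(30,40):
  for k in(0,180):
    F=Ro.from_euler('z',k,degrees=True); G=lambda y,d: Rt(y,a)*Ro.from_euler('z',d,degrees=True)
    for n,g,R in(("pin",SX((0,0,218)),G(ST[2],k)),("pin out",SX((-40,0,218)),G(ST[2],k)),("seat",SX((-18,25,198)),G(ST[2],90+k)),("pre seat",SX((-18,25,245)),G(ST[2],90+k)),("caddy",CB+.025*np.array([-np.sin(cy),np.cos(cy),0]),G(cy,90+k))):
        b=best(*tg(g,R),seeds=12); print(a,k,n,None if b is None else (round(b[0],2),b[1].round(2).tolist()))
E
python3 b.py
```

```text
replay
   q [-0.78, -0.09, 0.28, 2.11, 0.2, 0.8, 1.13] err mm 0.0 rad 0.000
   q [-0.78, -0.28, 1.11, 2.32, -0.61, 0.24, 2.68] err mm 90.3 rad 0.040
30 0 pin (np.float64(0.2), [1.02, 0.56, -0.87, 1.92, 0.49, 0.39, 1.66])
30 0 pin out (np.float64(0.15), [1.06, 0.49, -0.84, 2.0, 0.32, 0.34, 1.84])
30 0 seat (np.float64(0.19), [1.1, 0.61, -1.0, 2.0, 0.81, 0.38, -0.21])
30 0 pre seat (np.float64(0.21), [1.14, 0.54, -1.06, 1.97, 0.6, 0.45, -0.04])
30 0 caddy (np.float64(0.59), [-0.29, 0.75, -0.62, 1.81, 1.26, 0.94, -2.07])
30 180 pin (np.float64(0.24), [0.22, 0.4, 0.15, 1.96, -0.8, 0.43, -0.37])
30 180 pin out (np.float64(0.21), [0.36, 0.35, 0.03, 2.04, -0.77, 0.4, -0.35])
30 180 seat (np.float64(0.22), [0.08, 0.4, 0.3, 2.05, -1.03, 0.41, -1.74])
30 180 pre seat (np.float64(0.32), [-0.09, 0.34, 0.49, 2.03, -0.93, 0.51, -1.87])
30 180 caddy (np.float64(0.59), [-0.35, 0.72, -0.54, 1.81, 1.22, 0.89, 1.09])
40 0 pin (np.float64(0.08), [1.28, 0.74, -1.19, 2.02, 1.23, 0.32, 1.08])
40 0 pin out (np.float64(0.0), [-0.47, 0.83, 1.26, 2.19, 4.45, 1.13, -2.69])
40 0 seat (np.float64(0.0), [-0.51, 0.79, 1.22, 2.18, 4.45, 1.04, 1.99])
40 0 pre seat (np.float64(0.07), [0.47, 0.31, -0.12, 2.1, -1.24, 0.31, 1.67])
40 0 caddy (np.float64(0.51), [-0.79, 0.68, -0.03, 1.89, 1.22, 0.72, -2.23])
40 180 pin (np.float64(0.04), [0.57, 0.41, -0.22, 2.04, -1.27, 0.28, 0.17])
40 180 pin out (np.float64(0.02), [1.32, 0.64, -1.13, 2.1, 1.03, 0.21, -1.89])
40 180 seat (np.float64(0.04), [1.31, 0.78, -1.23, 2.1, 1.51, 0.35, 2.38])
40 180 pre seat (np.float64(0.1), [0.52, 0.32, -0.18, 2.1, -1.2, 0.29, -1.5])
40 180 caddy (np.float64(0.54), [-0.27, 0.82, -0.73, 1.86, 1.52, 1.13, 0.85])
```

```bash
cat > c.py <<'E'
from h import *; import ik; from ik import *
import sys
S=camera_params("scene")
print("books",at_z(np.array((440,85))*.64,S,.05).round(2),"bottle",at_z(np.array((500,60))*.64,S,.02).round(2))
def fol(q,wps,n=8,pen=0):
    q=np.array(q,float); mm=9
    for t,R in wps:
        a,B=fk(q,P,sg); dr=(R*B.inv()).as_rotvec()
        for k in range(1,n+1):
            tt=a+(t-a)*k/n; RR=Ro.from_rotvec(dr*k/n)*B
            for _ in range(2):
                e=err(q,tt,RR); J=jac(q); free=np.ones(7,bool)
                for _ in range(3):
                    dq=np.zeros(7); dq[free]=J[:,free].T@np.linalg.solve(J[:,free]@J[:,free].T+1e-5*np.eye(6),e)
                    bad=free&((q+dq<LO+.01)|(q+dq>HI-.01))
                    if not bad.any(): break
                    free&=~bad
                q=np.clip(q+dq,LO+.01,HI-.01)
            pen+=max(0,np.linalg.norm(err(q,tt,RR))-.02)
    return q,pen
def tg(g,R): return np.array(g)+R.apply([0,0,GO]),R
q0=telemetry.read_state()["joint_positions"]
rng=np.random.default_rng(1)
def wp(r,az,z,yaw,tilt): return tg([r*np.cos(az),r*np.sin(az),z],Rt(yaw,tilt))
res=[]
import time; T=time.time()
while time.time()-T<240:
    k=rng.integers(2)*np.pi; m=rng.integers(1,3); ds=[]
    for _ in range(m):
        az=rng.uniform(-1.5,.6); ds.append((rng.uniform(.42,.5) if az>-.9 else rng.uniform(.42,.65),az,rng.uniform(.33,.5),az+rng.uniform(-.9,.9),rng.uniform(-10,20)))
    W=[wp(*d) for d in ds]
    K=Ro.from_euler('z',k)
    if k: # flip during the (last) waypoint
        i=rng.integers(m); W=[(t,R*K) if j>=i else (t,R) for j,(t,R) in enumerate(W)]
    Rp=Rt(ST[2],30)*K
    W+=[tg(SX((-45,0,262)),Rp),tg(SX((0,0,218)),Rp),tg(SX((-40,0,218)),Rp)]
    q,pen=fol(q0,W); qm=(np.minimum(q-LO,HI-q)).min()
    res.append((qm-3*pen,k,ds,q,pen))
res.sort(key=lambda a:-a[0]); print(len(res))
for r in res[:6]: print(round(r[0],2),round(r[4],3),round(r[1],1),np.round(r[2],2).tolist(),r[3].round(2).tolist())
E
python3 c.py
```

```text
books [ 0.25 -0.54  0.05] bottle [ 0.06 -0.58  0.02]
792
0.3 0 3.1 [[0.46, -0.77, 0.44, -0.2, 1.35], [0.48, -0.01, 0.42, 0.19, 18.46]] [0.06, 0.37, 0.39, 2.05, -1.01, 0.49, -0.14]
0.3 0 3.1 [[0.42, -0.56, 0.44, -0.52, 9.07], [0.44, -0.4, 0.4, 0.07, 6.62]] [0.07, 0.37, 0.39, 2.05, -1.01, 0.49, -0.14]
0.3 0 3.1 [[0.46, -0.77, 0.42, 0.11, 5.02], [0.5, 0.4, 0.48, 0.95, 13.51]] [0.07, 0.37, 0.38, 2.05, -1.0, 0.49, -0.15]
0.29 0 3.1 [[0.64, -1.2, 0.48, -1.56, 8.44], [0.43, -0.21, 0.39, -0.5, 13.41]] [0.1, 0.37, 0.35, 2.05, -0.99, 0.48, -0.16]
0.29 0 3.1 [[0.43, -0.79, 0.44, -1.39, 19.26], [0.43, -0.29, 0.33, -0.11, -8.74]] [0.1, 0.37, 0.35, 2.05, -0.98, 0.48, -0.16]
0.29 0.0 3.1 [[0.49, 0.41, 0.4, 1.11, 10.9], [0.48, -0.84, 0.38, -1.62, -5.62]] [0.05, 0.37, 0.42, 2.05, -1.02, 0.5, -0.13]
```

```bash
cat > d.py <<'E'
from h import *; from ik import *
def tg(g,R): return np.array(g)+R.apply([0,0,GO]),R
s=telemetry.read_state(); q0=s["joint_positions"]
K=lambda d:Ro.from_euler('z',d,degrees=True)
R=Rt(ST[2],10); Rp=Rt(ST[2],30)*K(180)
W=[([.44,-.12,.42],R*K(75)),([.42,-.2,.43],R*K(150)),(SX((-70,0,290)),Rp),(SX((-45,0,262)),Rp),(SX((0,0,218)),Rp),(SX((-40,0,218)),Rp)]
follow(q0,[tg(*w) for w in W])
a=(s["tcp_pos"],Ro.from_quat(s["orientation"]))
for w in W: a=plan(*w,*a)
E
python3 d.py
```

```text
q [-0.87, -0.21, 0.95, 1.94, 0.14, 1.16, 0.48] err mm 0.0 rad 0.000
   q [-0.58, -0.13, 0.92, 1.89, 0.03, 1.18, -0.54] err mm 0.0 rad 0.000
   q [-0.34, 0.28, 0.91, 2.06, -0.94, 0.68, -0.21] err mm 0.0 rad 0.000
   q [-0.28, 0.37, 0.84, 2.04, -1.05, 0.66, -0.14] err mm 0.0 rad 0.000
   q [-0.22, 0.5, 0.74, 1.98, -1.2, 0.63, -0.06] err mm 0.0 rad 0.000
   q [-0.2, 0.44, 0.74, 2.07, -1.2, 0.62, 0.01] err mm 0.0 rad 0.000
tcp [ 0.443 -0.119  0.402] row [-0.799, -2.455, -3.069, 0.009, -0.007, 12.48] dist 0.120
tcp [ 0.423 -0.199  0.412] row [-1.652, 2.16, -0.521, -0.0, -0.0, 12.5] dist 0.083
tcp [ 0.556 -0.201  0.274] row [2.44, -2.619, 5.278, 3.257, 0.873, 4.949] dist 0.191
tcp [ 0.581 -0.197  0.246] row [-0.0, -0.255, 1.225, 0.0, 0.0, 0.0] dist 0.038
tcp [ 0.625 -0.189  0.202] row [0.0, -0.566, 2.02, 0.0, 0.0, 0.0] dist 0.063
tcp [ 0.585 -0.196  0.202] row [0.0, 1.155, -0.667, 0.0, 0.0, 0.0] dist 0.040
```

```bash
python3 -m pendant '[-1,0,-0.3,-0.3,0,0,1.2, -1,-0.1,-0.6,-0.7,0,0,2.5, -1,-0.2,-0.9,-1.2,0,0,3.8, -1,-0.3,-1.2,-1.6,0,0,5.1, -1,-0.4,-1.5,-2,0,0,6.4, -1,-0.5,-1.8,-2.4,0,0,7.7, -1,-0.6,-2.1,-2.7,0,0,9, -1,-0.7,-2.3,-3,0,0,10.3, -1,-0.8,-2.4,-3,0,0,11.6, -1,-0.8,-2.4,-3,0,0,12.5]'
cat > d.py <<'E'
from h import *; from ik import *
def tg(g,R): return np.array(g)+R.apply([0,0,GO]),R
s=telemetry.read_state(); q0=s["joint_positions"]; print(q0.round(3))
K=lambda d:Ro.from_euler('z',d,degrees=True)
R=Rt(ST[2],10); Rp=Rt(ST[2],30)*K(180)
for w1 in ([.42,-.2,.43],[.33,-.32,.44],[.28,-.36,.44]):
  print(w1)
  W=[(w1,R*K(150)),(SX((-70,0,290)),Rp),(SX((-45,0,262)),Rp),(SX((0,0,218)),Rp),(SX((-40,0,218)),Rp)]
  follow(q0,[tg(*w) for w in W])
  a=(s["tcp_pos"],Ro.from_quat(s["orientation"]))
  for w in W[:2]: a=plan(*w,*a)
E
python3 d.py
```

```text
t: 6.9
tcp_pos: [0.4448, -0.1199, 0.4001]
orientation: [0.974, 0.21, 0.088, 0.003]
force: [0.1, 0.1, -0.7]
finger_gap: 0.0857
[-0.859 -0.187  0.96   1.933  0.114  1.148  0.492]
[0.42, -0.2, 0.43]
   q [-0.58, -0.13, 0.91, 1.89, 0.02, 1.18, -0.54] err mm 0.0 rad 0.000
   q [-0.33, 0.28, 0.9, 2.06, -0.93, 0.68, -0.21] err mm 0.0 rad 0.000
   q [-0.28, 0.36, 0.83, 2.04, -1.05, 0.66, -0.14] err mm 0.0 rad 0.000
   q [-0.22, 0.5, 0.73, 1.98, -1.19, 0.63, -0.06] err mm 0.0 rad 0.000
   q [-0.2, 0.44, 0.74, 2.07, -1.2, 0.62, 0.01] err mm 0.0 rad 0.000
tcp [ 0.423 -0.199  0.412] row [-1.666, 2.141, -0.583, -0.015, -0.016, 12.418] dist 0.083
tcp [ 0.556 -0.201  0.274] row [2.44, -2.619, 5.278, 3.257, 0.873, 4.949] dist 0.191
[0.33, -0.32, 0.44]
   q [-0.45, -0.19, 1.09, 1.86, 0.04, 1.25, -0.24] err mm 0.0 rad 0.000
   q [-0.4, 0.31, 0.99, 2.06, -0.98, 0.71, -0.17] err mm 0.0 rad 0.000
   q [-0.34, 0.39, 0.92, 2.04, -1.1, 0.7, -0.1] err mm 0.0 rad 0.000
   q [-0.27, 0.52, 0.81, 1.99, -1.24, 0.67, -0.03] err mm 0.0 rad 0.000
   q [-0.26, 0.47, 0.82, 2.07, -1.24, 0.66, 0.04] err mm 0.0 rad 0.000
tcp [ 0.333 -0.319  0.422] row [-5.936, 4.578, -1.553, -0.015, -0.016, 12.418] dist 0.230
tcp [ 0.556 -0.201  0.274] row [1.231, -7.386, 6.238, 3.257, 0.873, 4.949] dist 0.292
[0.28, -0.36, 0.44]
   q [-0.41, -0.23, 1.16, 1.86, 0.08, 1.27, -0.14] err mm 0.0 rad 0.000
   q [-0.42, 0.32, 1.02, 2.07, -0.99, 0.72, -0.16] err mm 0.0 rad 0.000
   q [-0.35, 0.4, 0.94, 2.04, -1.11, 0.71, -0.09] err mm 0.0 rad 0.000
   q [-0.29, 0.53, 0.83, 1.99, -1.25, 0.68, -0.02] err mm 0.0 rad 0.000
   q [-0.27, 0.47, 0.84, 2.07, -1.25, 0.67, 0.04] err mm 0.0 rad 0.000
tcp [ 0.283 -0.359  0.422] row [-7.976, 5.114, -1.882, -0.015, -0.016, 12.418] dist 0.290
tcp [ 0.556 -0.201  0.274] row [1.26, -9.496, 6.563, 3.257, 0.873, 4.949] dist 0.348
```

```bash
sed -n '/^def fol/,/return q,pen/p' c.py > fol.py
cat > e.py <<'E'
from h import *; from ik import *
exec(open("fol.py").read())
def tg(g,R): return np.array(g)+R.apply([0,0,GO]),R
K=lambda d:Ro.from_euler('z',d,degrees=True)
q0=telemetry.read_state()["joint_positions"]; rng=np.random.default_rng(1); res=[]
import time; T=time.time(); Rp=Rt(ST[2],30)*K(180)
while time.time()-T<150:
    m=1+rng.integers(2)
    ds=[(rng.uniform(.2,.45),rng.uniform(-.42,.25),rng.uniform(.33,.5),rng.uniform(0,200),rng.uniform(0,20)) for _ in range(m)]
    if any(np.hypot(d[0],d[1])<.38 for d in ds): continue
    W=[tg(d[:3],Rt(ST[2],d[4])*K(d[3])) for d in ds]+[tg(SX((-70,0,290)),Rp),tg(SX((0,0,218)),Rp),tg(SX((-40,0,218)),Rp)]
    q,pen=fol(q0,W,6); res.append(((np.minimum(q-LO,HI-q)).min()-3*pen,ds,q))
res.sort(key=lambda a:-a[0]); print(len(res))
for r in res[:5]: print(round(r[0],2),np.round(r[1],2).tolist(),r[2].round(2).tolist())
E
python3 e.py
```

```text
691
0.3 [[0.36, -0.13, 0.33, 60.48, 16.11], [0.38, -0.25, 0.37, 188.23, 13.09]] [0.07, 0.37, 0.39, 2.05, -1.01, 0.49, -0.15]
0.3 [[0.26, -0.28, 0.48, 114.4, 13.94]] [0.07, 0.37, 0.38, 2.05, -1.0, 0.49, -0.15]
0.29 [[0.33, 0.22, 0.46, 157.98, 2.7], [0.33, -0.4, 0.44, 65.03, 17.6]] [0.08, 0.37, 0.38, 2.05, -1.0, 0.48, -0.15]
0.29 [[0.3, -0.39, 0.49, 122.5, 10.65], [0.39, -0.04, 0.49, 165.63, 3.67]] [0.06, 0.37, 0.4, 2.05, -1.01, 0.49, -0.14]
0.29 [[0.25, -0.29, 0.47, 167.54, 5.37], [0.45, 0.01, 0.4, 169.64, 5.25]] [0.1, 0.37, 0.35, 2.05, -0.98, 0.48, -0.16]
```

```bash
cat > d.py <<'E'
from h import *; from ik import *
def tg(g,R): return np.array(g)+R.apply([0,0,GO]),R
s=telemetry.read_state(); q0=s["joint_positions"]
K=lambda d:Ro.from_euler('z',d,degrees=True)
Rp=Rt(ST[2],30)*K(180)
for ds in ([[0.26, -0.28, 0.48, 114.4, 13.94]],[[0.25, -0.29, 0.47, 167.54, 5.37], [0.45, 0.01, 0.4, 169.64, 5.25]],[[0.3, -0.39, 0.49, 122.5, 10.65], [0.39, -0.04, 0.49, 165.63, 3.67]]):
  print(ds)
  W=[(d[:3],Rt(ST[2],d[4])*K(d[3])) for d in ds]+[(SX((-70,0,290)),Rp),(SX((-45,0,262)),Rp),(SX((0,0,218)),Rp),(SX((-40,0,218)),Rp)]
  follow(q0,[tg(*w) for w in W])
  a=(s["tcp_pos"],Ro.from_quat(s["orientation"]))
  for w in W[:-3]: a=plan(*w,*a)
E
python3 d.py
```

```text
[[0.26, -0.28, 0.48, 114.4, 13.94]]
   q [-0.0, -0.35, 0.63, 1.93, 0.04, 1.33, 0.36] err mm 0.0 rad 0.000
   q [-0.08, 0.22, 0.58, 2.05, -0.79, 0.6, -0.34] err mm 0.0 rad 0.000
   q [-0.05, 0.3, 0.53, 2.03, -0.89, 0.57, -0.27] err mm 0.0 rad 0.000
   q [-0.01, 0.43, 0.45, 1.97, -1.02, 0.52, -0.19] err mm 0.0 rad 0.000
   q [0.03, 0.38, 0.44, 2.05, -1.04, 0.5, -0.12] err mm 0.0 rad 0.000
tcp [ 0.264 -0.279  0.462] row [-7.213, 2.478, -3.229, 0.049, 0.648, 6.482] dist 0.248
tcp [ 0.556 -0.201  0.274] row [7.102, -4.227, 8.497, 2.377, 1.532, 10.858] dist 0.356
[[0.25, -0.29, 0.47, 167.54, 5.37], [0.45, 0.01, 0.4, 169.64, 5.25]]
   q [-0.22, -0.35, 0.77, 1.91, 0.19, 1.42, -0.68] err mm 0.0 rad 0.000
   q [-0.44, -0.03, 0.31, 1.92, 0.01, 1.16, -1.35] err mm 0.0 rad 0.000
   q [0.0, 0.21, 0.48, 2.05, -0.76, 0.59, -0.37] err mm 0.0 rad 0.000
   q [0.02, 0.29, 0.44, 2.03, -0.85, 0.55, -0.31] err mm 0.0 rad 0.000
   q [0.06, 0.42, 0.36, 1.97, -0.96, 0.49, -0.24] err mm 0.0 rad 0.000
   q [0.1, 0.37, 0.35, 2.05, -0.98, 0.48, -0.16] err mm 0.0 rad 0.000
tcp [ 0.252 -0.29   0.451] row [-7.795, 2
[... 270 characters left out ...]
165.63, 3.67]]
   q [-0.29, -0.01, 1.24, 1.69, -0.16, 1.38, 0.58] err mm 0.0 rad 0.000
   q [-0.33, -0.18, 0.27, 1.83, 0.04, 1.42, -1.22] err mm 0.0 rad 0.000
   q [-0.02, 0.22, 0.51, 2.05, -0.77, 0.59, -0.36] err mm 0.0 rad 0.000
   q [0.0, 0.3, 0.46, 2.03, -0.86, 0.55, -0.3] err mm 0.0 rad 0.000
   q [0.04, 0.42, 0.39, 1.97, -0.98, 0.5, -0.22] err mm 0.0 rad 0.000
   q [0.08, 0.37, 0.38, 2.05, -1.0, 0.48, -0.15] err mm 0.0 rad 0.000
tcp [ 0.303 -0.389  0.472] row [-7.497, 6.371, -3.438, 0.007, 0.092, 7.835] dist 0.313
tcp [ 0.391 -0.04   0.471] row [-1.867, -11.835, 0.909, -0.965, -0.699, 7.179] dist 0.360
tcp [ 0.556 -0.201  0.274] row [7.043, -2.392, 6.859, 4.365, 0.55, 2.353] dist 0.304
```

```bash
python3 -m pendant '[-1,-0.7,0.2,-0.3,0,0.06,0.6, -1,-1.6,0.5,-0.7,0,0.1,1.4, -1,-2.5,0.9,-1.1,0,0.2,2.2, -1,-3.4,1.2,-1.5,0,0.3,3, -1,-4.3,1.5,-1.9,0,0.4,3.9, -1,-5.2,1.8,-2.3,0,0.45,4.7, -1,-6,2.1,-2.7,0,0.55,5.4, -1,-6.7,2.3,-3,0,0.6,6, -1,-7.2,2.5,-3.2,0,0.65,6.5, -1,-7.2,2.5,-3.2,0,0.65,6.5]'
cat > f.py <<'E'
from h import *; from ik import *
def tg(g,R): return np.array(g)+R.apply([0,0,GO]),R
s=telemetry.read_state(); q0=s["joint_positions"];print(q0.round(2))
K=lambda d:Ro.from_euler('z',d,degrees=True)
Rp=Rt(ST[2],30)*K(180)
W=[(SX((-70,0,290)),Rp),(SX((-45,0,262)),Rp),(SX((0,0,218)),Rp),(SX((-40,0,218)),Rp)]
follow(q0,[tg(*w) for w in W])
a=(s["tcp_pos"],Ro.from_quat(s["orientation"]))
for w in W: a=plan(*w,*a)
E
python3 f.py
```

```text
t: 7.9
tcp_pos: [0.265, -0.282, 0.4618]
orientation: [0.984, -0.127, 0.117, -0.033]
force: [-0.3, -0.3, -0.2]
finger_gap: 0.0852
[-0.05 -0.36  0.68  1.92  0.06  1.33  0.35]
   q [-0.13, 0.23, 0.64, 2.05, -0.82, 0.62, -0.32] err mm 0.0 rad 0.000
   q [-0.1, 0.31, 0.59, 2.03, -0.92, 0.58, -0.24] err mm 0.0 rad 0.000
   q [-0.05, 0.44, 0.51, 1.98, -1.05, 0.54, -0.16] err mm 0.0 rad 0.000
   q [-0.02, 0.39, 0.5, 2.06, -1.07, 0.52, -0.09] err mm 0.0 rad 0.000
tcp [ 0.556 -0.201  0.274] row [7.032, -4.371, 8.49, 2.412, 1.47, 10.857] dist 0.356
tcp [ 0.581 -0.197  0.246] row [-0.0, -0.255, 1.225, 0.0, 0.0, 0.0] dist 0.038
tcp [ 0.625 -0.189  0.202] row [0.0, -0.566, 2.02, 0.0, 0.0, 0.0] dist 0.063
tcp [ 0.585 -0.196  0.202] row [0.0, 1.155, -0.667, 0.0, 0.0, 0.0] dist 0.040
```

```bash
python3 -m pendant '[-1,0.4,-0.3,0.5,0.1,0.1,0.6, -1,1.2,-0.8,1.4,0.4,0.25,1.8, -1,2,-1.3,2.4,0.7,0.4,3, -1,2.8,-1.8,3.4,1,0.6,4.3, -1,3.6,-2.3,4.4,1.2,0.8,5.6, -1,4.5,-2.8,5.4,1.5,1,6.9, -1,5.3,-3.3,6.4,1.8,1.15,8.2, -1,6.1,-3.8,7.3,2.1,1.3,9.4, -1,6.7,-4.2,8.1,2.3,1.4,10.4, -1,7.03,-4.37,8.49,2.41,1.47,10.86]'
cat > g.py <<'E'
from h import *
s=telemetry.read_state(); print(s["joint_positions"].round(2))
ims=[];P_={}
for c in("wrist","side"):
    s=telemetry.read_state(); P_[c]=camera_params(c); im=snapshot(c); ims.append(im)
    for q in("hook","hook_pin","shelf_edge"):
        print(c,q,[(np.round(d["xy"],1).tolist(),round(d["conf"],2)) for d in finder.look_for(q,c)[:2]])
    for e in(0,5,10): print(" pred pin",e,proj(SX((-e,0,218)),P_[c])[0].round(1),"top",proj(SX((-e,0,231)),P_[c])[0].round(1),"shelf corners",proj(np.array([SX((20,y,280)) for y in(-115,0,115)]),P_[c]).round().tolist())
print(s["tcp_pos"].round(4),s["orientation"].round(3))
out=np.hstack([ims[0],ims[1][60:252,230:374].repeat(2,0).repeat(2,1)])
cv2.imwrite("pics/w2.png",out[:,:,::-1]); cv2.imwrite("pics/w2raw.png",ims[0][:,:,::-1])
import pickle; pickle.dump(P_,open("w2.pkl","wb"))
E
python3 g.py; python3 f.py
```

```text
t: 8.9
tcp_pos: [0.5579, -0.1935, 0.2699]
orientation: [0.742, -0.62, 0.163, -0.198]
force: [-0.2, 0.1, -0.1]
finger_gap: 0.0852
[-0.13  0.23  0.64  2.07 -0.84  0.61 -0.29]
wrist hook [([268.2, 150.5], 0.81)]
wrist hook_pin [([267.8, 153.2], 0.69)]
wrist shelf_edge [([260.8, 81.7], 0.55)]
 pred pin 0 [265.9 176.4] top [266.4 170.9] shelf corners [[459.0, 115.0], [269.0, 111.0], [77.0, 113.0]]
 pred pin 5 [265.9 182.6] top [266.4 177.5] shelf corners [[459.0, 115.0], [269.0, 111.0], [77.0, 113.0]]
 pred pin 10 [265.9 188.9] top [266.5 184.1] shelf corners [[459.0, 115.0], [269.0, 111.0], [77.0, 113.0]]
side hook [([303.1, 131.0], 0.73)]
side hook_pin [([297.6, 132.5], 0.73)]
side shelf_edge [([287.1, 161.2], 0.74)]
 pred pin 0 [313.5 129.2] top [314.1 124.3] shelf corners [[325.0, 77.0], [307.0, 102.0], [286.0, 133.0]]
 pred pin 5 [315.7 129.9] top [316.3 124.9] shelf corners [[325.0, 77.0], [307.0, 102.0], [286.0, 133.0]]
 pred pin 10 [317.9 130.5] top [318.6 125.5] shelf corners [[325.0, 77.0], [307.0, 102.0], [286.0, 133.0]]
[ 0.5565 -0.1965  0.2725] [ 0.742 -0.619  0.165 -0.197]
[-0.13  0.23  0.64  2.07 -0.83  0.62 -0.29]
   q [-0.13, 0.23, 0.65, 2.05, -0.82, 0.62, -0.31] err mm 0.0 rad 0.000
   q [-0.1, 0.31, 0.59, 2.03, -0.92, 0.58, -0.24] err mm 0.0 rad 0.000
   q [-0.06, 0.44, 0.51, 1.98, -1.06, 0.54, -0.16] err mm 0.0 rad 0.000
   q [-0.02, 0.39, 0.5, 2.06, -1.07, 0.52, -0.09] err mm 0.0 rad 0.000
tcp [ 0.556 -0.201  0.274] row [0.106, 0.035, -0.02, 0.003, 0.024, 0.049] dist 0.003
tcp [ 0.581 -0.197  0.246] row [-0.0, -0.255, 1.225, 0.0, 0.0, 0.0] dist 0.038
tcp [ 0.625 -0.189  0.202] row [0.0, -0.566, 2.02, 0.0, 0.0, 0.0] dist 0.063
tcp [ 0.585 -0.196  0.202] row [0.0, 1.155, -0.667, 0.0, 0.0, 0.0] dist 0.040
```

View pics/w2.png

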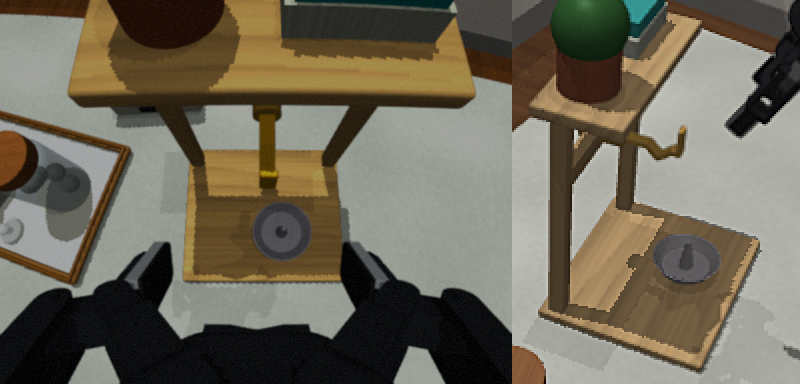

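```bash
cat > r.py <<'E'
from h import *; import pickle
P_=pickle.load(open("w2.pkl","rb")); W=P_["wrist"];D=camera_params("side");S=camera_params("scene");k=.64
o=[((-90,115,12),(506,380),D,k),((110,115,12),(383,336),D,k),((-90,-115,12),(552,283),D,k),((120,115,280),(375,183),D,k),
((110,115,0),(371,342),S,k),((-90,115,12),(452,287),S,k),((110,-115,12),(291,268),S,k),((120,-115,296),(264,152),S,k),
((20,115,280),(73,104),W,1),((20,-115,280),(473,102),W,1),((20,115,296),(68,94),W,1),((20,-115,296),(476,92),W,1),((-90,115,12),(183,280),W,1),((-90,-115,12),(342,280),W,1),((110,115,12),(190,151),W,1),((110,-115,12),(337,151),W,1)]
o=[(l,np.array(u)*c,p) for l,u,p,c in o]
q,r=fit(o,ST,0); print(q.round(4)); print(r.tolist())
tip=tri([((316.5,123.5),D),((268,174),W)]); print("tip",tip.round(4))
for st in (ST,q): print("tip in stand",(Ro.from_euler('z',-st[2]).apply(tip-[st[0],st[1],0])*1e3).round(1))
E
python3 r.py
```

```text
[ 0.6199 -0.1917  0.1833]
[[-0.0, -0.4], [-3.1, -0.4], [-0.0, -2.1], [-3.0, 1.3], [-2.5, 4.3], [-0.3, -2.5], [-3.6, -1.1], [-4.3, -1.0], [7.2, 4.7], [-12.8, 5.4], [-4.2, -0.4], [2.4, 0.5], [-0.9, 0.2], [2.9, -0.9], [-1.0, -2.8], [-1.8, -3.6]]
tip [ 0.6118 -0.1923  0.2341]
tip in stand [ -4.1  -1.  234.1]
tip in stand [ -8.    0.9 234.1]
```

The wrist view shows the hook tip's top at (268,174), centred between the open fingers. The side view puts it at (316,123). Triangulated, the tip is at (0.612,-0.192,0.234), 4 to 8 mm in front of fully in, with its height within 3 mm of the model. Next I move in for the pinch.

```bash
sed -i 's/^ST=.*/ST=np.array([.6165,-.1912,.177])/' h.py
python3 - <<'E'
from h import *
R=Rt(ST[2],30)*Ro.from_euler('z',180,degrees=True); zt=R.apply([0,0,1])
pin=np.array([.611,-.192,.219])
s=telemetry.read_state(); print(s["tcp_pos"].round(4))
for g in (SX((-35,0,245)),pin-.004*zt): plan(g,R)
E
```

```text
[ 0.5566 -0.1976  0.2738]
tcp [ 0.591 -0.196  0.229] row [0.141, -0.245, 1.874, 0.003, -0.004, 0.002] dist 0.057
tcp [ 0.618 -0.191  0.206] row [0.134, -0.662, 2.982, 0.003, -0.004, 0.002] dist 0.092
```

```bash
python3 -m pendant '[-1,0.05,0,0.4,0,0,0, -1,0.1,-0.1,0.8,0,0,0, -1,0.13,-0.2,1.3,0,0,0, -1,0.13,-0.25,1.8,0,0,0, -1,0.13,-0.4,2.2,0,0,0, -1,0.13,-0.5,2.5,0,0,0, -1,0.13,-0.6,2.8,0,0,0, -1,0.13,-0.66,2.98,0,0,0, -1,0.13,-0.66,2.98,0,0,0, -1,0.13,-0.66,2.98,0,0,0]'
python3 - <<'E'
from h import *
s=telemetry.read_state(); print(s["tcp_pos"].round(4),s["force"].round(1))
D=camera_params("side"); W=camera_params("wrist")
im=snapshot("side"); im2=snapshot("wrist")
print(proj(np.array([.611,-.192,.219]),W),proj(s["tcp_pos"],W))
out=np.hstack([im[80:208,250:378].repeat(3,0).repeat(3,1),im2[100:300,160:380].repeat(2,0)[:384].repeat(2,1)[:,:416]])
cv2.imwrite("pics/w3.png",out[:,:,::-1])
E
```

```text
t: 10.3
tcp_pos: [0.6181, -0.1902, 0.2054]
orientation: [0.741, -0.62, 0.166, -0.198]
force: [-0.6, 0.6, -0.6]
finger_gap: 0.0852
[ 0.6181 -0.1902  0.2054] [-0.6  0.6 -0.6]
[[257.04146734 260.44632451]] [[256.06907552 247.51393939]]
```

View pics/w3.png

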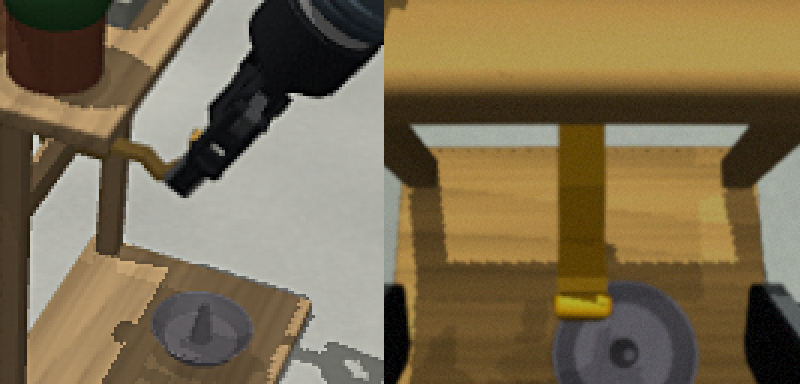

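The side view shows the fingers straddling the upturned end, and the wrist view has the tip's top at (259,252), within about 1 mm sideways of the prediction. Now I close.

```bash
python3 -m pendant '[0,0,0,0,0,0,0, 1,0,0,0,0,0,0, 1,0,0,0,0,0,0, 1,0,0,0,0,0,0, 1,0,0,0,0,0,0, 1,0,0,0,0,0,0, 1,0,0,0,0,0,0, 1,0,0,0,0,0,0, 1,0,0,0,0,0,0, 1,0,0,0,0,0,0]'; python3 -m pendant '[1,0,0.1,-0.06,0,0,0, 1,0,0.2,-0.12,0,0,0, 1,0,0.3,-0.18,0,0,0, 1,0,0.4,-0.23,0,0,0, 1,0,0.5,-0.29,0,0,0, 1,0,0.6,-0.35,0,0,0, 1,0,0.7,-0.4,0,0,0, 1,0,0.8,-0.46,0,0,0, 1,0,0.85,-0.49,0,0,0, 1,0,0.85,-0.49,0,0,0]'
```

```text
t: 11.4
tcp_pos: [0.6183, -0.1916, 0.2055]
orientation: [0.74, -0.621, 0.167, -0.197]
force: [1.9, -5.4, 0.2]
finger_gap: 0.0125
t: 12.4
tcp_pos: [0.5896, -0.1967, 0.2055]
orientation: [0.74, -0.621, 0.167, -0.197]
force: [3.7, -5.4, -3.0]
finger_gap: 0.0126
```

```bash
python3 -m pendant '[1,0,0.04,-0.02,0,0,0, 1,0,0.08,-0.04,0,0,0, 1,0,0.12,-0.07,0,0,0, 1,0,0.14,-0.08,0,0,0, 1,0,0.17,-0.1,0,0,0, 1,0,0.2,-0.12,0,0,0, 1,0,0.23,-0.13,0,0,0, 1,0,0.26,-0.15,0,0,0, 1,0,0.29,-0.17,0,0,0, 1,0,0.29,-0.17,0,0,0]'
```

```text
t: 13.4
tcp_pos: [0.5823, -0.198, 0.2057]
orientation: [0.741, -0.62, 0.168, -0.197]
force: [23.0, -7.5, -19.5]
finger_gap: 0.0126
```

The force rose to 23 N with 2.5 mm of motion missing, so the hook is at its stop. I'll release and back out.

```bash
python3 -m pendant '[1,0,-0.06,0.03,0,0,0, 0.4,0,-0.06,0.03,0,0,0, -1,0,-0.06,0.03,0,0,0, -1,0,-0.06,0.03,0,0,0, -1,0,-0.06,0.03,0,0,0, -1,0,-0.06,0.03,0,0,0, -1,0,-0.06,-0.8,0,0,0, -1,0,-0.06,-1.8,0,0,0, -1,0,-0.06,-2.8,0,0,0, -1,0,-0.06,-3.3,0,0,0]'
python3 - <<'E'
from h import *
s=telemetry.read_state(); print(s["joint_positions"].round(3),s["tcp_pos"].round(4)) 
P_={}; ims=[]
import pickle
for c in("wrist","side"):
    P_[c]=camera_params(c); ims.append(snapshot(c))
    print(c,[(np.round(d["xy"],1).tolist(),round(d["conf"],2)) for d in finder.look_for("hook",c)[:2]])
    for e in(30,35,40): print(" pred top",e,proj(SX((-e,0,231)),P_[c])[0].round(1))
pickle.dump(P_,open("w4.pkl","wb"))
out=np.hstack([ims[1][80:208,250:378].repeat(3,0).repeat(3,1),ims[0][100:300,160:380].repeat(2,0)[:384].repeat(2,1)[:,:416]])
cv2.imwrite("pics/w4.png",out[:,:,::-1])
E
```

```text
t: 14.4
tcp_pos: [0.5317, -0.2064, 0.2942]
orientation: [0.74, -0.62, 0.167, -0.198]
force: [-0.0, 0.3, -0.4]
finger_gap: 0.0855
[-0.136  0.156  0.675  2.085 -0.747  0.645 -0.338] [ 0.5317 -0.2064  0.2942]
wrist [([258.6, 153.6], 0.9)]
 pred top 30 [255.9 182.7]
 pred top 35 [255.9 188.6]
 pred top 40 [255.9 194.7]
side [([310.9, 137.0], 0.9)]
 pred top 30 [327.4 127.8]
 pred top 35 [329.7 128.5]
 pred top 40 [331.9 129.1]
```

View pics/w4.png

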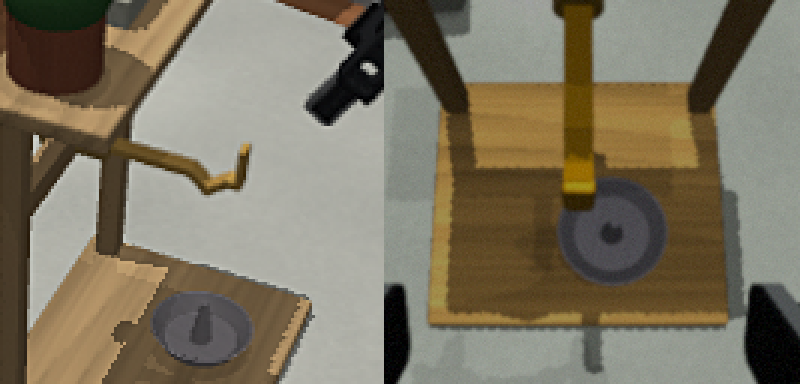

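The hook's tip lies exactly at the predicted place for 40 mm in both views: side (331.7,129), wrist (257,192). The stand pose is confirmed and the dish has not moved. Next I simulate the caddy chain.

```bash
cat > k.py <<'E'
from h import *; from ik import *
def tg(g,R): return np.array(g)+R.apply([0,0,GO]),R
K=lambda d:Ro.from_euler('z',d,degrees=True)
s=telemetry.read_state(); q0=s["joint_positions"]
CB=np.array([.5852,.2832,.1215]); cy=-.405; OFF=.026
u=np.array([-np.sin(cy),np.cos(cy),0]); g=CB+OFF*u
for a in(22,30):
  for k in(90,-90):
    Rc=Rt(cy,a)*K(k); Rs=Rt(ST[2],a)*K(k); zc=Rc.apply([0,0,1])
    print(a,k)
    W=[([.42,.05,.40],Rt(-.1,a)*K(k)),(g-.12*zc,Rc),(g,Rc),(g+[0,0,.19],Rc),([.42,.1,.32],Rt(0,a)*K(k)),(SX((-90,26,265)),Rs),(SX((-18,26,250)),Rs),(SX((-18,26,198)),Rs)]
    follow(q0,[tg(*w) for w in W],12)
E
python3 k.py
```

```text
22 90
   q [-0.52, -0.25, 0.14, 2.15, 0.27, 0.91, -0.61] err mm 0.0 rad 0.000
   q [-0.76, 0.46, -0.01, 1.77, 0.5, 0.82, -1.49] err mm 0.0 rad 0.000
   q [-0.72, 0.65, 0.04, 1.77, 0.56, 0.62, -1.54] err mm 0.0 rad 0.000
   q [-0.67, 0.42, -0.03, 1.63, 0.44, 0.97, -1.33] err mm 0.0 rad 0.000
   q [-0.45, -0.13, -0.01, 2.26, 0.27, 0.68, -0.64] err mm 0.0 rad 0.000
   q [-0.04, 0.22, 0.45, 2.06, -0.53, 0.62, 0.96] err mm 0.0 rad 0.000
   q [-0.06, 0.36, 0.42, 1.93, -0.57, 0.62, 0.92] err mm 0.0 rad 0.000
   q [0.01, 0.43, 0.35, 1.96, -0.67, 0.52, 1.03] err mm 0.0 rad 0.000
22 -90
   q [1.5, -0.34, -1.22, 2.12, -0.57, 0.82, -2.65] err mm 91.7 rad 0.048
   q [1.41, -0.34, -1.22, 2.38, -0.84, 0.55, -2.65] err mm 367.7 rad 0.223
   q [1.41, -0.34, -1.22, 2.38, -0.84, 0.55, -2.65] err mm 404.6 rad 0.216
   q [1.39, -0.34, -1.22, 2.39, -0.86, 0.51, -2.65] err mm 367.2 rad 0.225
   q [1.29, -0.36, -1.25, 2.25, -0.6, 0.68, -2.72] err mm 55.0 rad 0.034
   q [0.12, 0.21, 0.27, 2.05, -0.45, 0.6, -2.25] err mm 0.0 rad 0.000
   q [0.08, 0.34, 0.25, 1.92, -0.47, 0.59, -2.31] err mm 0.0 rad 0.000
   q
[... 537 characters left out ...]
.96, 0.55, 1.3] err mm 0.0 rad 0.000
   q [-0.06, 0.42, 0.47, 2.06, -1.14, 0.47, 1.5] err mm 0.0 rad 0.000
30 -90
   q [1.27, -0.34, -1.09, 2.21, -0.61, 0.63, -2.68] err mm 81.7 rad 0.039
   q [1.22, -0.34, -1.09, 2.38, -0.84, 0.44, -2.68] err mm 369.5 rad 0.218
   q [1.24, -0.34, -1.09, 2.38, -0.83, 0.44, -2.68] err mm 410.2 rad 0.209
   q [1.22, -0.34, -1.09, 2.38, -0.85, 0.41, -2.68] err mm 359.7 rad 0.218
   q [1.18, -0.36, -1.24, 2.32, -0.66, 0.48, -2.74] err mm 39.1 rad 0.023
   q [1.07, 0.27, -0.77, 2.09, -0.18, 0.4, -2.45] err mm 0.0 rad 0.000
   q [0.82, 0.38, -0.61, 1.97, -0.03, 0.38, -2.64] err mm 0.0 rad 0.000
   q [0.78, 0.45, -0.56, 2.01, 0.01, 0.26, -2.65] err mm 0.0 rad 0.000
```

```bash
cat > k2.py <<'E'
from h import *
K=lambda d:Ro.from_euler('z',d,degrees=True)
CB=np.array([.5852,.2832,.1215]); cy=-.405
u=np.array([-np.sin(cy),np.cos(cy),0]); g=CB+.028*u
Rc=Rt(cy,25)*K(90); zc=Rc.apply([0,0,1])
s=telemetry.read_state(); print(s["joint_positions"].round(2))
a=plan([.42,.05,.40],Rt(-.1,25)*K(90)); plan(g-.12*zc,Rc,*a)
print("direct");plan(g-.12*zc,Rc)
E
python3 k2.py
```

```text
[-0.13  0.16  0.67  2.09 -0.75  0.64 -0.33]
tcp [0.428 0.049 0.383] row [-8.954, 0.161, -3.592, -1.554, 0.315, -12.616] dist 0.289
tcp [0.557 0.326 0.213] row [0.653, -9.603, 6.547, -1.231, -0.0, 2.64] dist 0.349
direct
tcp [0.557 0.326 0.213] row [-17.263, -2.095, 4.242, -2.468, 1.301, -9.962] dist 0.537
```

```bash
python3 -m pendant '[-1,-0.8,0,-0.6,-0.1,0,-1.2, -1,-1.8,0,-1.2,-0.3,0.06,-2.5, -1,-2.8,0,-1.8,-0.5,0.1,-3.8, -1,-3.8,0.1,-2.2,-0.7,0.14,-5.1, -1,-4.8,0.1,-2.6,-0.9,0.18,-6.5, -1,-5.8,0.1,-3,-1,0.2,-7.9, -1,-6.8,0.1,-3.2,-1.2,0.24,-9.3, -1,-7.8,0.15,-3.4,-1.4,0.28,-10.7, -1,-8.5,0.16,-3.6,-1.5,0.3,-11.9, -1,-8.95,0.16,-3.6,-1.55,0.3,-12.6]'; python3 k2.py | sed -n '1p;5p'
```

```text
t: 15.6
tcp_pos: [0.4272, 0.051, 0.3827]
orientation: [0.975, -0.046, 0.215, 0.011]
force: [0.0, -1.0, -0.1]
finger_gap: 0.0852
[-0.5  -0.27  0.1   2.18  0.3   0.87 -0.65]
tcp [0.557 0.326 0.213] row [0.75, -9.536, 6.557, -1.237, 0.022, 2.694] dist 0.348
```

```bash
python3 -m pendant '[-1,0,-0.8,0.4,-0.1,0,0.2, -1,0.1,-1.8,1.1,-0.2,0,0.5, -1,0.2,-2.8,1.8,-0.3,0,0.8, -1,0.3,-3.9,2.5,-0.45,0,1.1, -1,0.35,-5,3.3,-0.6,0,1.4, -1,0.45,-6.1,4.1,-0.75,0,1.7, -1,0.5,-7.2,4.9,-0.9,0,2, -1,0.6,-8.2,5.6,-1.05,0,2.25, -1,0.65,-9.1,6.2,-1.15,0,2.5, -1,0.65,-9.6,6.55,-1.23,0,2.64]'
cat > m.py <<'E'
from h import *; import pickle
s=telemetry.read_state(); print(s["joint_positions"].round(2),s["tcp_pos"].round(4))
P_={"wrist":camera_params("wrist")}; ims={"wrist":snapshot("wrist")}
for q in("caddy_bar","caddy","pacifier","spare","jar"): print(q,[(np.round(d["xy"],1).tolist(),round(d["conf"],2)) for d in finder.look_for(q,"wrist")[:2]])
P_["wrist"]=camera_params("wrist"); ims["wrist"]=snapshot("wrist")
P_["side"]=camera_params("side"); ims["side"]=snapshot("side")
pickle.dump(P_,open("w5.pkl","wb"))
CB=np.array([.5852,.2832,.1215]); cy=-.405; u=np.array([-np.sin(cy),np.cos(cy),0])
for c in P_: print(c,"pred bar ends",proj(np.array([CB-.052*u,CB,CB+.052*u]),P_[c]).round(1).tolist())
out=np.hstack([ims["wrist"],ims["side"][250:378,100:196].repeat(3,0).repeat(3,1)])
cv2.imwrite("pics/w5.png",out[:,:,::-1])
E
python3 m.py
```

```text
t: 16.6
tcp_pos: [0.5567, 0.3269, 0.2098]
orientation: [0.957, -0.197, 0.209, 0.044]
force: [-0.2, 0.5, -0.9]
finger_gap: 0.0857
[-0.73  0.47 -0.1   1.79  0.63  0.84 -1.64] [0.5567 0.3269 0.2098]
caddy_bar [([234.8, 215.5], 0.61)]
caddy []
pacifier []
spare [([212.2, 277.3], 0.83)]
jar [([301.0, 301.4], 0.57)]
wrist pred bar ends [[255.2, 274.1], [255.0, 223.9], [254.7, 167.3]]
side pred bar ends [[207.9, 307.5], [180.7, 320.7], [152.7, 334.2]]
```

View pics/w5.png

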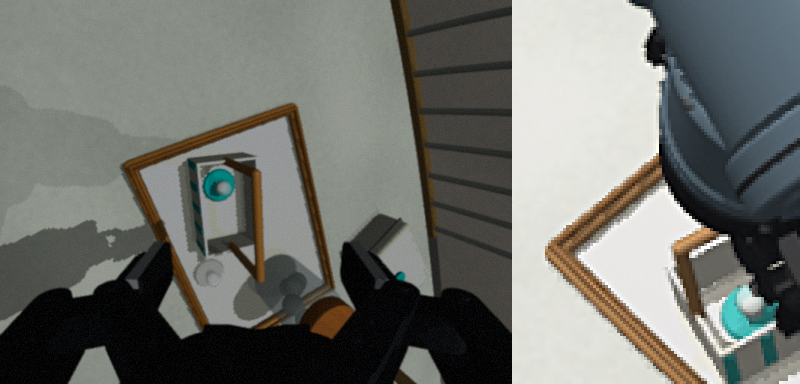

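The wrist view shows the bar from (257,173) to (261,280), within a few pixels of the prediction. The pacifier at (219,184) is in the caddy and the spare is at (210,274). I'll correct from this.

```bash
cat > n.py <<'E'
from h import *; import pickle
W=pickle.load(open("w5.pkl","rb"))["wrist"]
B=at_z((257,171.5),W,.1215);A=at_z((261,279),W,.1215); d=B-A; m=(A+B)/2; cy=np.arctan2(-d[0],d[1])
print(A.round(4),B.round(4),"len",np.linalg.norm(d).round(4),"mid",m.round(4),"yaw",cy.round(3))
u=np.array([-np.sin(cy),np.cos(cy),0]); g=m+.028*u
Rc=Rt(cy,25)*Ro.from_euler('z',90,degrees=True); zc=Rc.apply([0,0,1])
plan(g-.05*zc,Rc); plan(g+.003*zc,Rc)
E
python3 n.py
```

```text
[0.5676 0.2265 0.1215] [0.6062 0.3266 0.1215] len 0.1073 mid [0.5869 0.2766 0.1215] yaw -0.367
tcp [0.585 0.307 0.15 ] row [0.053, 0.149, 2.393, 0.153, 0.012, -0.356] dist 0.072
tcp [0.606 0.299 0.102] row [0.054, 0.12, 4.159, 0.153, 0.012, -0.356] dist 0.125
```

```bash
python3 -m pendant '[-1,0,0,0.5,0.05,0,-0.1, -1,0.05,0.1,1.2,0.1,0,-0.25, -1,0.05,0.12,1.9,0.15,0,-0.35, -1,0.05,0.12,2.5,0.15,0,-0.36, -1,0.05,0.12,3,0.15,0,-0.36, -1,0.05,0.12,3.5,0.15,0,-0.36, -1,0.05,0.12,3.9,0.15,0,-0.36, -1,0.05,0.12,4.15,0.15,0,-0.36, -1,0.05,0.12,4.15,0.15,0,-0.36, -1,0.05,0.12,4.15,0.15,0,-0.36]'
python3 - <<'E'
from h import *
s=telemetry.read_state(); print(s["tcp_pos"].round(4),s["force"].round(1))
W=camera_params("wrist"); w=snapshot("wrist"); sd=snapshot("side")
g=np.array([.5869,.2766,.1215]); cy=-.367; u=np.array([-np.sin(cy),np.cos(cy),0])
print(proj(np.array([g-.052*u,g,g+.028*u,g+.052*u]),W).round(1).tolist())
out=np.hstack([w[60:380,130:400],sd[250:378,100:228].repeat(5,0)[::2].repeat(5,1)[:,::2][:320]])
cv2.imwrite("pics/w6.png",out[:,:,::-1])
E
```

```text
t: 18.0
tcp_pos: [0.6051, 0.3011, 0.1016]
orientation: [0.96, -0.177, 0.212, 0.039]
force: [-0.5, -0.2, -0.4]
finger_gap: 0.0854
[0.6051 0.3011 0.1016] [-0.5 -0.2 -0.4]
[[257.1, 392.0], [257.3, 318.0], [257.4, 269.4], [257.5, 222.3]]
```

View pics/w6.png

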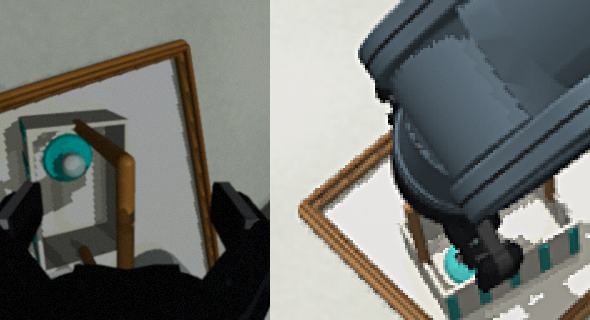

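The wrist view shows the bar's end at (255,220), as predicted, and the bar midway between the fingers. Close, then lift.

```bash
python3 -m pendant '[-0.3,0,0,0,0,0,0, 0.2,0,0,0,0,0,0, 0.6,0,0,0,0,0,0, 1,0,0,0,0,0,0, 1,0,0,0,0,0,0, 1,0,0,0,0,0,0, 1,0,0,0,0,0,0, 1,0,0,0,0,0,0, 1,0,0,0,0,0,0, 1,0,0,0,0,0,0]'
python3 - <<'E'
from h import *
s=telemetry.read_state(); R=Ro.from_quat(s["orientation"])
print(s["tcp_pos"].round(4),s["force"].round(2),(R.inv().apply([0,0,.19])/.03).round(3))
E
```

```text
t: 19.1
tcp_pos: [0.6051, 0.3008, 0.1015]
orientation: [0.96, -0.178, 0.212, 0.039]
force: [-0.9, 0.2, 2.1]
finger_gap: 0.0066
[0.6051 0.3008 0.1015] [-0.91  0.23  2.1 ] [ 2.668e+00  3.000e-03 -5.744e+00]
```

```bash
python3 -m pendant '[1,0.07,0,-0.15,0,0,0, 1,0.25,0,-0.5,0,0,0, 1,0.5,0,-1.1,0,0,0, 1,0.85,0,-1.8,0,0,0, 1,1.2,0,-2.6,0,0,0, 1,1.55,0,-3.4,0,0,0, 1,1.95,0,-4.2,0,0,0, 1,2.3,0,-5,0,0,0, 1,2.55,0,-5.5,0,0,0, 1,2.67,0,-5.74,0,0,0]'
cat > s.py <<'E'
from h import *; from ik import *
K=Ro.from_euler('z',90,degrees=True)
s=telemetry.read_state(); q0=s["joint_positions"]; print(q0.round(2),s["force"].round(2))
def tg(g,R): return np.array(g)+R.apply([0,0,GO]),R
Rs=Rt(ST[2],25)*K
# grasp point sits 3 mm past bar axis, 28 along bar
o=-(-.003)*Rs.apply([0,0,1])
W=[([.44,.1,.34],Rt(0,25)*K),(SX((-110,28,275))+o,Rs),(SX((-18,28,262))+o,Rs),(SX((-18,28,199))+o,Rs)]
follow(q0,[tg(*w) for w in W],12)
a=(s["tcp_pos"],Ro.from_quat(s["orientation"]))
for w in W: a=plan(*w,*a)
E
python3 s.py
```

```text
t: 20.1
tcp_pos: [0.6058, 0.3009, 0.2936]
orientation: [0.96, -0.178, 0.213, 0.039]
force: [0.2, 0.6, -0.5]
finger_gap: 0.0068
[-0.61  0.41 -0.14  1.67  0.56  0.94 -1.4 ] [ 0.21  0.59 -0.54]
   q [-0.35, -0.13, -0.1, 2.22, 0.28, 0.67, -0.63] err mm 0.0 rad 0.000
   q [-0.02, 0.17, 0.45, 2.12, -0.59, 0.58, 1.04] err mm 0.0 rad 0.000
   q [-0.05, 0.33, 0.42, 1.95, -0.64, 0.58, 0.99] err mm 0.0 rad 0.000
   q [0.04, 0.42, 0.32, 2.0, -0.78, 0.46, 1.14] err mm 0.0 rad 0.000
tcp [0.448 0.1   0.323] row [-1.862, 8.137, -1.963, 1.464, 0.0, -3.176] dist 0.257
tcp [ 0.512 -0.181  0.255] row [0.992, 9.38, 2.953, 0.714, 0.0, -1.532] dist 0.297
tcp [ 0.603 -0.165  0.242] row [2.596, 0.0, 1.689, 0.0, 0.0, 0.0] dist 0.093
tcp [ 0.603 -0.165  0.179] row [-0.887, -0.0, 1.903, 0.0, 0.0, 0.0] dist 0.063
```

The caddy's wall tops are 70.5 mm below the bar, so it must enter under the hook horizontally with the bar at about z 0.245. That passes over the tip (0.231), with the wall tops under the dip (0.184). First the transit; then I recompute.

```bash
python3 -m pendant '[1,-0.1,0.3,-0.1,0.05,0,-0.1, 1,-0.25,1,-0.25,0.2,0,-0.4, 1,-0.45,2,-0.5,0.35,0,-0.8, 1,-0.7,3.1,-0.75,0.55,0,-1.2, 1,-0.95,4.2,-1,0.75,0,-1.65, 1,-1.2,5.3,-1.3,0.95,0,-2.1, 1,-1.45,6.4,-1.55,1.15,0,-2.5, 1,-1.65,7.3,-1.75,1.3,0,-2.85, 1,-1.8,7.9,-1.9,1.4,0,-3.1, 1,-1.86,8.14,-1.96,1.46,0,-3.18]'
sed -i 's/^W=.*/W=[(SX((-130,28,260))+o,Rs),(SX((-130,28,246))+o,Rs),(SX((-18,28,246))+o,Rs),(SX((-18,28,199))+o,Rs)]/' s.py; python3 s.py
python3 - <<'E'
from h import *
im=snapshot("side")
for q in("caddy","caddy_bar","pacifier","spare","jar"): print(q,[(np.round(d["xy"],1).tolist(),round(d["conf"],2)) for d in finder.look_for(q,"side")[:2]])
E
```

```text
t: 21.1
tcp_pos: [0.4449, 0.0968, 0.3196]
orientation: [0.977, -0.0, 0.214, 0.002]
force: [1.2, -0.9, -0.9]
finger_gap: 0.0068
[-0.34 -0.13 -0.1   2.23  0.28  0.67 -0.63] [ 1.22 -0.95 -0.87]
   q [-0.03, 0.16, 0.49, 2.17, -0.64, 0.55, 1.13] err mm 0.0 rad 0.000
   q [-0.0, 0.19, 0.47, 2.18, -0.7, 0.53, 1.19] err mm 0.0 rad 0.000
   q [-0.08, 0.36, 0.46, 1.97, -0.71, 0.56, 1.05] err mm 0.0 rad 0.000
   q [-0.0, 0.42, 0.37, 2.0, -0.82, 0.48, 1.18] err mm 0.0 rad 0.000
tcp [ 0.493 -0.185  0.24 ] row [0.335, 9.378, 3.103, 0.748, 0.051, -1.528] dist 0.297
tcp [ 0.493 -0.185  0.226] row [-0.197, -0.0, 0.423, 0.0, 0.0, 0.0] dist 0.014
tcp [ 0.603 -0.165  0.226] row [3.384, 0.0, 1.578, 0.0, 0.0, 0.0] dist 0.112
tcp [ 0.603 -0.165  0.179] row [-0.662, -0.0, 1.42, 0.0, 0.0, 0.0] dist 0.047
caddy [([328.3, 232.6], 0.62)]
caddy_bar []
pacifier [([328.3, 242.5], 0.58)]
spare [([238.6, 329.5], 0.85)]
jar [([227.9, 266.8], 0.63)]
```

```bash
python3 -m pendant '[1,0,0.3,0.05,0.03,0,-0.05, 1,0.05,1.1,0.3,0.1,0,-0.2, 1,0.1,2.2,0.7,0.2,0,-0.4, 1,0.15,3.4,1.1,0.3,0,-0.55, 1,0.2,4.7,1.6,0.4,0,-0.75, 1,0.25,6,2,0.5,0.03,-0.95, 1,0.28,7.3,2.4,0.6,0.03,-1.2, 1,0.3,8.3,2.75,0.65,0.04,-1.35, 1,0.33,9,3,0.72,0.05,-1.47, 1,0.33,9.38,3.1,0.75,0.05,-1.53]'
python3 - <<'E'
from h import *
K=Ro.from_euler('z',90,degrees=True); Rs=Rt(ST[2],25)*K; o=.003*Rs.apply([0,0,1])
im=snapshot("side"); w=snapshot("wrist"); s=telemetry.read_state(); D=camera_params("side")
print(s["joint_positions"].round(2),s["tcp_pos"].round(4),s["force"].round(1))
for q in((-130,28,246),(-18,28,246),(-18,28,199)): plan(SX(q)+o,Rs)
R=Ro.from_quat(s["orientation"]); bar=s["tcp_pos"]-R.apply([0,0,.0217]); u=R.apply([0,1,0]); print("u",u.round(3))
y=-u
pts=[bar-y*.028+ y*v for v in(-.052,0,.052)]; print("bar pts",np.round(pts,3).tolist(), proj(np.array(pts),D).round(1).tolist())
out=im[60:300,200:420].repeat(5,0)[::2].repeat(5,1)[:,::2]
cv2.imwrite("pics/w7.png",out[:,:,::-1])
E
```

```text
t: 22.4
tcp_pos: [0.4964, -0.1834, 0.2408]
orientation: [0.972, 0.088, 0.217, -0.02]
force: [0.3, 0.3, -1.2]
finger_gap: 0.007
[-0.03  0.17  0.51  2.17 -0.67  0.56  1.16] [ 0.4958 -0.1858  0.2405] [-0.   0.6 -0.3]
tcp [ 0.493 -0.185  0.226] row [-0.291, -0.049, 0.387, 0.022, -0.007, -0.02] dist 0.015
tcp [ 0.603 -0.165  0.226] row [3.091, -0.059, 1.967, 0.022, -0.007, -0.02] dist 0.110
tcp [ 0.603 -0.165  0.179] row [2.428, -0.061, 3.386, 0.022, -0.007, -0.02] dist 0.125
u [ 0.173 -0.985  0.001]
bar pts [[0.501, -0.266, 0.26], [0.492, -0.215, 0.26], [0.483, -0.164, 0.26]] [[381.2, 115.6], [375.0, 129.0], [368.2, 143.5]]
```

View pics/w7.png

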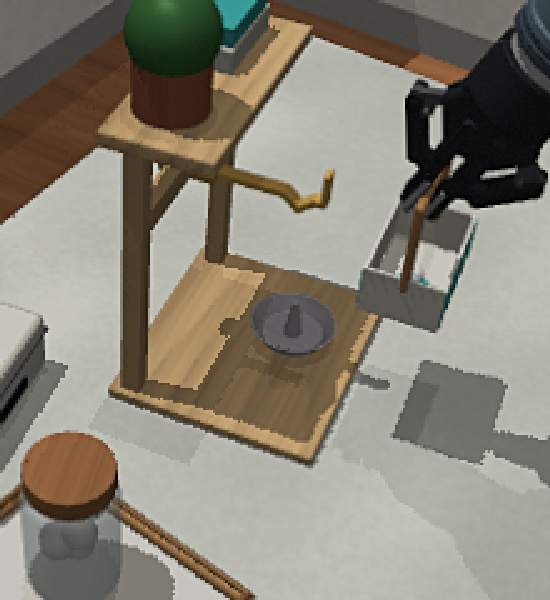

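The side view shows the caddy level, with the pacifier in it. The bar's near end is at (369,142), as predicted (368,143), and the hook and dish are untouched. I enter slowly at bar height 0.246.

```bash
python3 -m pendant '[1,-0.1,-0.02,0.13,0,0,0, 1,-0.25,-0.05,0.33,0.02,0,0, 1,-0.29,-0.05,0.39,0.02,0,0, 1,-0.2,-0.05,0.43,0.02,0,0, 1,0.1,-0.05,0.57,0.02,0,0, 1,0.45,-0.05,0.73,0.02,0,0, 1,0.85,-0.05,0.92,0.02,0,0, 1,1.2,-0.05,1.09,0.02,0,0, 1,1.45,-0.05,1.2,0.02,0,0, 1,1.52,-0.05,1.24,0.02,0,0]'
cat > v.py <<'E'
from h import *
K=Ro.from_euler('z',90,degrees=True); Rs=Rt(ST[2],25)*K; o=.003*Rs.apply([0,0,1])
im=snapshot("side"); s=telemetry.read_state(); D=camera_params("side")
print(s["tcp_pos"].round(4),s["force"].round(1))
R=Ro.from_quat(s["orientation"]); bar=s["tcp_pos"]-R.apply([0,0,.0217]); y=-R.apply([0,1,0])
m=bar-.028*y; print("bar mid in stand",(Ro.from_euler('z',-ST[2]).apply(m-[ST[0],ST[1],0])*1e3).round(1),proj(m+.052*y,D).round(1))
import sys
for q in eval(sys.argv[1]): plan(SX(q)+o,Rs)
cv2.imwrite("pics/last.png",im[60:300,200:420].repeat(5,0)[::2].repeat(5,1)[:,::2][:,:,::-1])
E
python3 v.py '[(-70,28,246),(-18,28,246),(-18,28,199)]'
```

```text
t: 23.5
tcp_pos: [0.5529, -0.1697, 0.2275]
orientation: [0.972, 0.088, 0.217, -0.021]
force: [0.7, 0.0, -1.0]
finger_gap: 0.0072
[ 0.5525 -0.1698  0.2274] [-0.5 -0.4 -1. ]
bar mid in stand [-68.4   4.2 246.9] [[337.8 141.9]]
tcp [ 0.552 -0.174  0.226] row [-0.063, 0.143, 0.008, -0.04, -0.027, 0.021] dist 0.005
tcp [ 0.603 -0.165  0.226] row [1.506, 0.15, 0.745, -0.04, -0.027, 0.021] dist 0.051
tcp [ 0.603 -0.165  0.179] row [0.839, 0.154, 2.163, -0.04, -0.027, 0.021] dist 0.070
```

View pics/last.png

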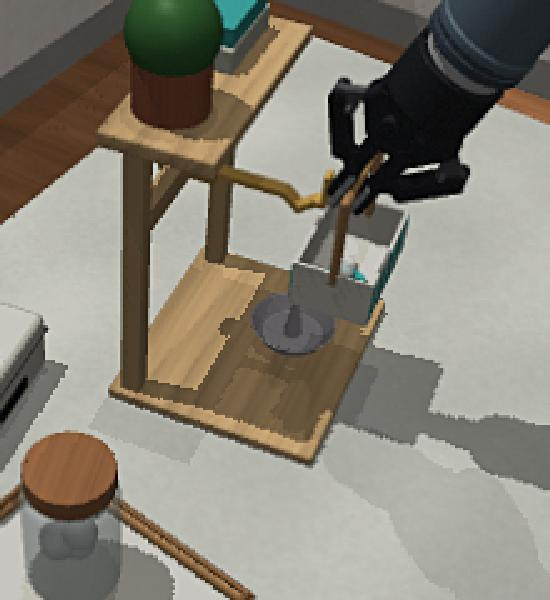

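The caddy is level and its front wall is just under the hook's tip. The bar's near end is at (339,140), predicted (338,142). I correct 4 mm in y and 2 mm down, then continue in to the seat's x.

```bash
python3 -m pendant '[1,0,0.1,0.05,0,0,0, 1,0,0.15,0.1,0,0,0, 1,0.15,0.15,0.17,0,0,0, 1,0.4,0.15,0.29,0,0,0, 1,0.65,0.15,0.41,0,0,0, 1,0.9,0.15,0.53,0,0,0, 1,1.15,0.15,0.65,0,0,0, 1,1.35,0.15,0.74,0,0,0, 1,1.48,0.15,0.8,0,0,0, 1,1.48,0.15,0.8,0,0,0]'
python3 v.py '[(-18,28,244),(-18,28,210),(-18,28,199)]'
```

```text
t: 24.55
tcp_pos: [0.6026, -0.1653, 0.2246]
orientation: [0.972, 0.088, 0.217, -0.021]
force: [-0.3, -0.0, -1.7]
finger_gap: 0.0069
[ 0.6021 -0.1655  0.2245] [-0.8  0.4 -1. ]
bar mid in stand [-18.8  -0.3 244.1] [[314.7 134.9]]
tcp [ 0.603 -0.165  0.224] row [0.021, -0.006, 0.017, -0.039, -0.026, 0.015] dist 0.001
tcp [ 0.603 -0.165  0.19 ] row [-0.46, -0.003, 1.043, -0.039, -0.026, 0.015] dist 0.034
tcp [ 0.603 -0.165  0.179] row [-0.616, -0.002, 1.375, -0.039, -0.026, 0.015] dist 0.045
```

```bash
python3 -m pendant '[1,-0.03,0,0.08,0,0,0, 1,-0.1,0,0.25,0,0,0, 1,-0.18,0,0.42,0,0,0, 1,-0.26,0,0.6,0,0,0, 1,-0.34,0,0.77,0,0,0, 1,-0.42,0,0.94,0,0,0, 1,-0.48,0,1.08,0,0,0, 1,-0.54,0,1.21,0,0,0, 1,-0.57,0,1.29,0,0,0, 1,-0.58,0,1.3,0,0,0]'
python3 v.py '[(-18,28,201),(-18,28,199),(-18,28,197)]'
```

```text
t: 25.6
tcp_pos: [0.6028, -0.1653, 0.1816]
orientation: [0.972, 0.087, 0.217, -0.021]
force: [0.0, 0.5, -1.2]
finger_gap: 0.0072
[ 0.6028 -0.1654  0.1818] [-1.  -0.6 -1.2]
bar mid in stand [-1.810e+01 -2.000e-01  2.014e+02] [[312.4 151.3]]
tcp [ 0.603 -0.165  0.181] row [-0.004, -0.005, 0.016, -0.038, -0.027, 0.011] dist 0.001
tcp [ 0.603 -0.165  0.179] row [-0.032, -0.005, 0.076, -0.038, -0.027, 0.011] dist 0.002
tcp [ 0.603 -0.165  0.177] row [-0.06, -0.005, 0.136, -0.038, -0.027, 0.011] dist 0.004
```

```bash
python3 -m pendant '[1,-0.01,0,0.03,0,0,0, 1,-0.02,0,0.05,0,0,0, 1,-0.03,0,0.08,0,0,0, 1,-0.04,0,0.1,0,0,0, 1,-0.05,0,0.12,0,0,0, 1,-0.06,0,0.14,0,0,0, 1,-0.06,0,0.14,0,0,0, 1,-0.06,0,0.14,0,0,0, 1,-0.06,0,0.14,0,0,0, 1,-0.06,0,0.14,0,0,0]'
python3 v.py '[(-18,28,197),(-18,28,195)]'
```

```text
t: 26.65
tcp_pos: [0.6038, -0.1653, 0.178]
orientation: [0.972, 0.087, 0.218, -0.021]
force: [4.2, 1.2, 3.5]
finger_gap: 0.007
[ 0.6038 -0.1653  0.178 ] [4.  0.5 3. ]
bar mid in stand [-17.1  -0.4 197.6] [[311.8 152.6]]
tcp [ 0.603 -0.165  0.177] row [-0.037, -0.011, 0.008, -0.033, -0.042, 0.016] dist 0.001
tcp [ 0.603 -0.165  0.175] row [-0.066, -0.011, 0.069, -0.033, -0.042, 0.016] dist 0.003
```

View pics/last.png

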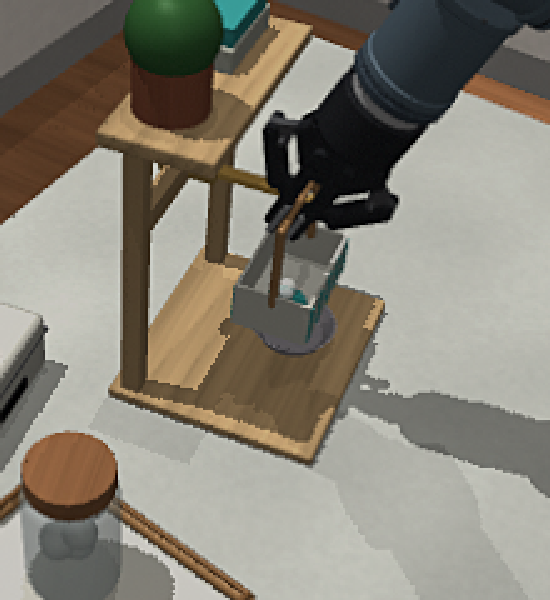

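Contact shows as about +3.5 N up and the bar has settled at stand (-17,0,198), which is the seat. I open partway, gently, and back out along the tool.

```bash
python3 -m pendant '[0.8,0,0,0,0,0,0, 0.7,0,0,0,0,0,0, 0.6,0,0,0,0,0,0, 0.5,0,0,0,0,0,0, 0.4,0,0,0,0,0,0, 0.3,0,0,0,0,0,0, 0.2,0,0,0,0,0,0, 0.2,0,0,0,0,0,0, 0.2,0,0,0,0,0,0, 0.2,0,0,0,0,0,0]'; python3 -m pendant '[0.2,0,0,-0.1,0,0,0, 0.2,0,0,-0.25,0,0,0, 0.2,0,0,-0.45,0,0,0, 0.2,0,0,-0.7,0,0,0, 0.2,0,0,-1,0,0,0, 0.2,0,0,-1.4,0,0,0, 0.2,0,0,-1.9,0,0,0, 0.2,0,0,-2.4,0,0,0, 0.2,0,0,-3,0,0,0, 0.2,0,0,-3.6,0,0,0]'; python3 -m pendant '[0.2,0,0,-0.6,0,0,0, 0.2,0,0,-1.2,0,0,0, 0.2,-0.3,0,-1.6,0,0,0, 0.2,-0.6,0,-1.8,0,0,0, 0.2,-0.9,0,-2,0,0,0, 0.2,-1,0,-2,0,0,0, 0.2,-1,0,-2,0,0,0, 0.2,-1,0,-2,0,0,0, 0.2,-1,0,-2,0,0,0, 0.2,-1,0,-2,0,0,0]'
python3 - <<'E'
from h import *
D=camera_params("side"); im=snapshot("side")
m=SX((-18,0,198)); y=SX((0,1000,0))-SX((0,0,0))
print("pred bar ends",proj(np.array([m-.052*y,m,m+.052*y]),D).round(1).tolist(),"hook tip",proj(SX((-40,0,231)),D).round(1))
for c in("side","scene"):
    if c=="scene": snapshot(c)
    for q in("caddy","caddy_bar","pacifier","hook","spare","jar","sterilizer","dish"): print(c,q,[(np.round(d["xy"],1).tolist(),round(d["conf"],2)) for d in finder.look_for(q,c)[:2]])
cv2.imwrite("pics/fin.png",im[60:300,200:420].repeat(5,0)[::2].repeat(5,1)[:,::2][:,:,::-1])
E
```

```text
t: 27.7
tcp_pos: [0.603, -0.1652, 0.1774]
orientation: [0.972, 0.087, 0.217, -0.021]
force: [0.1, 0.1, 0.5]
finger_gap: 0.0343
t: 28.7
tcp_pos: [0.5572, -0.1741, 0.2764]
orientation: [0.972, 0.087, 0.217, -0.021]
force: [1.1, -0.2, 0.3]
finger_gap: 0.0338
t: 29.7
tcp_pos: [0.5063, -0.1832, 0.3165]
orientation: [0.972, 0.087, 0.217, -0.021]
force: [-0.1, 0.1, -0.8]
finger_gap: 0.0342
pred bar ends [[328.1, 125.7], [320.4, 138.7], [312.1, 152.7]] hook tip [[331.9 129.1]]
side caddy [([316.9, 167.9], 0.91), ([197.9, 324.3], 0.52)]
side caddy_bar [([315.1, 166.8], 0.89)]
side pacifier [([306.7, 133.4], 0.63), ([316.1, 165.7], 0.41)]
side hook [([311.1, 132.2], 0.63)]
side spare []
side jar [([227.4, 266.7], 0.8)]
side sterilizer [([186.7, 208.3], 0.97)]
side dish [([310.8, 135.4], 0.66), ([325.2, 197.3], 0.64)]
scene caddy [([255.1, 156.8], 0.76), ([347.4, 262.1], 0.3)]
scene caddy_bar [([253.6, 158.3], 0.59)]
scene pacifier [([307.6, 246.4], 0.56), ([245.7, 155.4], 0.46)]
scene hook [([216.6, 255.2], 0.73), ([307.0, 242.2], 0.49)]
scene spare [([347.7, 259.2], 0.68)]
scene jar [([309.9, 242.0], 0.6)]
scene sterilizer [([215.9, 253.9], 0.63)]
scene dish [([246.8, 118.0], 0.6)]
```

View pics/fin.png

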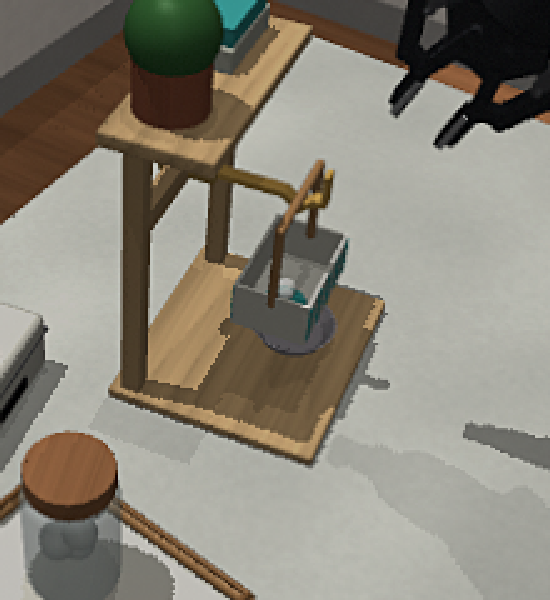

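The caddy hangs on the hook. The bar's ends are at (312,153) and (328,125), as predicted for the seat, and the hook's tip is at (332,129), as predicted for full extension. The gripper is clear. I let any swing die out for one second, check for motion, and hand in.

```bash
python3 -m pendant '[0.2,0,0,0,0,0,0, 0.2,0,0,0,0,0,0, 0.2,0,0,0,0,0,0, 0.2,0,0,0,0,0,0, 0.2,0,0,0,0,0,0, 0.2,0,0,0,0,0,0, 0.2,0,0,0,0,0,0, 0.2,0,0,0,0,0,0, 0.2,0,0,0,0,0,0, 0.2,0,0,0,0,0,0]'
python3 - <<'E'
from h import *
a=snapshot("side").astype(int)
for _ in range(3): b=snapshot("side").astype(int); 
f=cv2.imread("pics/fin.png")[::1]
r=abs(a-b)[110:210,280:345]; print("mean/max change in caddy region",r.mean().round(2),r.max())
print(telemetry.read_state()["t"]); arm.sign_off()
E
```

```text
t: 31.6
tcp_pos: [0.5061, -0.1834, 0.3167]
orientation: [0.972, 0.087, 0.217, -0.021]
force: [0.5, 0.7, -0.4]
finger_gap: 0.034
mean/max change in caddy region 0.54 4
31.8
the job is handed in; nothing more can be done
```

I pulled the brass hook out to its stop and hung the white caddy on it by the middle of its handle, with the turquoise pacifier still inside. I handed the job in at 31.8 s of the 70 s; no verdict was reported.

**Hook:** The force rose to 23 N when it reached the stop. In the last side picture the tip sits at the pixel predicted for the full 40 mm.

**Caddy:** Both ends of its bar are within about 1 pixel of where the dip puts them. It looks level, and the picture showed only noise-level change over about 0.15 s before hand-in. The gripper was clear of everything.

**Jar, sterilizer, spare pacifier and ring dish:** No forces that would suggest a knock showed up near any of them. The jar, the sterilizer and the part of the dish in view look unmoved in the last pictures.

**What failed or disagreed:**
- **First approach:** At 50° of tilt the arm reached its joint limits and stopped short. I backed off, worked out its geometry from the readings and used 25 to 30° instead, touching nothing.
- **Last detections:** In the side view the network missed the spare pacifier and gave two places for the dish. In the scene view it also placed the dish wrongly. The scene view found the spare within 4 pixels of where it started. The turquoise pacifier's best guess was off target both times, but its second guess, and the picture itself, put it in the caddy.

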